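# Set a stack of casting cups to the marking pointer

## Robot

A 6-joint arm with a two-finger parallel gripper is mounted at the origin on the work surface. World frame = base frame: x ahead of the robot, y to its left, z up, the work surface at z = 0. Lengths are in m, angles in degrees, forces in N, time in s.
With the tool pointing down it reaches from about 0.4 to 0.825 m from the base axis. Payload 7 kg.
Tool frame: the origin (TCP) lies on the centre line of the jaws, within the pads' length; the fingertips stand 11 mm ahead of it and the grasp point (between the pads) lies 8 mm behind it; z points along the fingers, y is the direction in which the jaws open and shut (so a half turn about z gives the same grasp; the last joint's range is limited). The gripper opens to 88 mm and grips with 3 to 60 N. Pads are 19 mm wide; open, the fingers measure 130 mm over their backs; the gripper's body (78 mm by 193 mm) begins 47 mm behind the grasp point.
Start: joints at [86.064, 20.546, 0.682, 0, -70.136, -16.507], TCP at [0.236, 0.632, 0.199] pointing down, gripper open.
Joint ranges: [-176.03, 176.03], [-82.01, 121.73], [-58.28, 71.71], [-173.87, 95.51], [-174.79, -0.11], [-173.66, 173.66]. Speed limits (degrees/s): [136.94, 136.94, 172.46, 180, 180, 180].

## Interface

Orientations are given as [roll, pitch, yaw] about the fixed x, y, z axes, in that order (R = Rz(yaw) Ry(pitch) Rx(roll)).
In Python, from plant import ctrl, cams, order gives the robot as it stands.
- The arm moves only by the tool jog_arm, never from a script. Its argument "motion" is a list of rows, each an object with "offset": the shift along the tool's x, y, z in mm, a list of three; "roll": the turn about the tool's z in rad; "hand": the finger opening in mm, from 0 to 87.6. A call has 1 to 20 rows; each row is the pose to reach, as a shift and turn from the pose commanded when the call began, along the tool's axes at that moment; what a row does not reach only later rows make up. A row lasts 1/12 s, in which the tool goes at most 41.7 mm and 7.16 degrees, less where a joint would pass 70% of its speed; a pose out of reach is approached as far as the arm can. A call with a gripper value outside its range is refused whole. The fingers move at their own pace and stop on an object; the grip force is fixed at half the most. Time passes only in rows, so rows that repeat a pose let the fingers close. It gives the time, the measured TCP pose, the force and the opening at its end, in the units of the state.
- ctrl.get_obs(): the state, without advancing time (a new reading comes with each control period).
- cams.snapshot(name): name is "scene" or "top"; returns a dict with "img" (480x640x3 uint8, red, green, blue), "K" (3x3 intrinsics, pixels), "D" ([k1, k2, p1, p2, k3] as OpenCV has them; the pictures are not rectified), "cam_to_world" (4x4, takes a point from camera to world coordinates). Camera axes: x right, y down, z forward; pixel columns grow to the right and rows downward; lengths in m; the calibration is good to about 2 mm. A picture is of the moment at which its call begins. There is no depth.
- order.close_job(): hands the job in, once; it reports no verdict.
The state is a dict: "clock": time; "joint_pos": joint angles; "qvel": joint speeds; "tau": joint torques, N m; "tool_pos": TCP position; "orientation": TCP orientation; "force": force on the tool from outside, world axes, zero at the start; "moment": the same for the moment, N m; "opening": finger opening in m.
Only numpy, scipy, OpenCV 4.12 (cv2) and the standard library are available. Lean on these libraries where they do the work, as an engineer would, in place of code of your own. Each camera call takes 0.05 s, during which the arm holds its last target. There are 200 camera calls.

## Task

Set the carrier plate on the lift stand with its three ball feet fully home in the cone, groove and flat seats, and nest every loose metal cup that is there, upright and fully home, one in another on the cup in the middle of the plate. Only then turn the big outer knob until the rim of the top cup is still 4 to 10 mm below the tip of the pointer, leave it there a moment, and after that use only the small inner knob to bring that rim level with the tip, to 2 mm. Leave the other things on the bench standing where they are, and let go of everything.

Things in the scene. Friction and masses are not known exactly. Their poses are not given: they have to be found in the camera images.
- pointer_tip (a point): Tip of the fixed steel pointer, 284 mm above the bench, 64 mm from the stage axis, in the direction 35 degrees from the stand's +x towards its -y. The pointer (5 mm thick) reaches in from a 14 mm round post, 298 mm tall, 108 mm from the axis in that direction; its clamp reaches in to 96 mm.
- coarse (a joint): Angle of the big outer knob (black, 54 mm diameter, 24 mm tall, upright axis), 0 to 5.65 rad, grows clockwise seen from above; each rad raises the stage by 15 mm (the knobs stay). Friction 0.2 N m, stays where it is left. Starts between 0.2 and 1.1.
- fine (a joint): Angle of the small inner knob (aluminium, 24 mm diameter, 28 mm tall, standing on the same axis above the big one), 0 to 5.2 rad, grows clockwise seen from above; each rad lifts the whole block with stage and both knobs by 3 mm. Friction 0.06 N m, stays where it is left. Starts between 0 and 0.3.
- coarse_grip (a point): Point on the knobs' common upright axis at mid height of the big outer knob (which spans 12 mm above and below it); 8 mm free space under the knob. The axis lies 150 mm from the stage axis along the stand's -y.
- fine_grip (a point): Point on the same axis at the middle of the small inner knob's height (14 mm above and below it; 1 mm gap to the top of the big knob).
- stage_top (a point): Centre of the lift stand's stage at the level where three ball feet come to rest: 110 mm above the bench + 15 mm per rad of coarse + 3 mm per rad of fine. Axes: the stand's, z up; the stand is fixed at another place and yaw each time. Under the stage: a grey housing 110 x 110 x 90 mm tall; at its -y side a gearbox 85 x 100 x 50 mm tall with the knobs.
- cone_seat (a point): Bottom point of a ball foot at rest in the cone seat (18 mm wide mouth, 6 mm above this point), 40 mm from the stage axis, towards the stand's -x.
- groove_seat (a point): The same for the V groove seat (18 mm wide, 26 mm long, pointing at the cone), 40 mm from the axis, 60 degrees from the stand's +x towards +y.
- flat_seat (a point): The same for the flat seat (22 mm disc), 40 mm from the axis, 60 degrees from the stand's +x towards -y.
- plate: Loose round carrier plate, 0.25 kg, 100 mm diameter, 9.5 to 16 mm above its origin (on its axis, level with the lowest points of its three 14 mm ball feet; z up). On it is fixed an upright stacking cup, 16 to 54 mm above the origin, whose top 20 mm is a 54 mm collar to grip. The feet are alike: it fits the stage in three ways 120 degrees apart, one of them at the stand's yaw.
- foot0 (a point): Lowest point of a ball foot, 40 mm from the plate's axis along its -x.
- foot1 (a point): Lowest point of a ball foot, 40 mm from the plate's axis, 60 degrees from its +x towards +y.
- foot2 (a point): Lowest point of a ball foot, 40 mm from the plate's axis, 60 degrees from its +x towards -y.
- cup0: Loose aluminium stacking cup, about 60 g, 38 mm tall (2 to 4 are there, alike, upright at the start). Top 20 mm: collar 54 mm diameter, 48 mm inside; lower 18 mm: foot tapering from 43 to 36 mm. The foot drops into the collar of the cup below until the shoulder rests on its rim: each nested cup adds 20 mm. Origin: centre of underside; z up; rim 38 mm above.
- cup1: Loose aluminium stacking cup, about 60 g, 38 mm tall (2 to 4 are there, alike, upright at the start). Top 20 mm: collar 54 mm diameter, 48 mm inside; lower 18 mm: foot tapering from 43 to 36 mm. The foot drops into the collar of the cup below until the shoulder rests on its rim: each nested cup adds 20 mm. Origin: centre of underside; z up; rim 38 mm above.
- cup2: Loose aluminium stacking cup, about 60 g, 38 mm tall (2 to 4 are there, alike, upright at the start). Top 20 mm: collar 54 mm diameter, 48 mm inside; lower 18 mm: foot tapering from 43 to 36 mm. The foot drops into the collar of the cup below until the shoulder rests on its rim: each nested cup adds 20 mm. Origin: centre of underside; z up; rim 38 mm above.
- cup3: Loose aluminium stacking cup, about 60 g, 38 mm tall (2 to 4 are there, alike, upright at the start). Top 20 mm: collar 54 mm diameter, 48 mm inside; lower 18 mm: foot tapering from 43 to 36 mm. The foot drops into the collar of the cup below until the shoulder rests on its rim: each nested cup adds 20 mm. Origin: centre of underside; z up; rim 38 mm above.
- pot: Small white pot, 28 mm diameter, 26 mm tall, loose; origin centre of underside. Not part of the job.
- tape: Roll of paper tape lying flat, 84 mm diameter, 20 mm tall, loose; origin centre of underside. Not part of the job.
- bottle: Amber glass bottle, 40 mm diameter, 90 mm tall, loose; origin centre of underside. Not part of the job.
- spatula: Spatula 170 mm long lying on the bench, loose. Not part of the job.
- brushes: White pot of brushes, 60 mm diameter, about 200 mm tall with the brushes, loose; origin centre of underside. Not part of the job.
- block: Wooden block 70 x 45 x 30 mm, loose; origin centre of underside. Not part of the job.
Things that resemble listed ones, but are neither listed nor needed, are in the scene too. What is shaped like the plate but green is not meant. Leave any green look-alike of the cup0 alone.

How it is judged (in metres and radians):
On the way, in this order (a step that is already met when the one before it is completed fails the run):
1. the plate is seated and every cup nested, the stage still low and the fine knob unturned (distance between any of foot0, foot1, foot2 and cone_seat below 0.003 m and distance between any of foot0, foot1, foot2 and groove_seat below 0.003 m and distance between any of foot0, foot1, foot2 and flat_seat below 0.003 m and angle between plate's own z axis and vertical below 0.04 rad and horizontal distance between each of cup0, cup1, cup2, cup3 and plate below 0.012 m and angle between each of cup0, cup1, cup2, cup3's own z axis and vertical below 0.05 rad and (z of cup0 in the frame of plate between 0.034 and 0.038 m or z of cup0 in the frame of plate between 0.054 and 0.058 m or z of cup0 in the frame of plate between 0.074 and 0.078 m or z of cup0 in the frame of plate between 0.094 and 0.098 m) and (z of cup1 in the frame of plate between 0.034 and 0.038 m or z of cup1 in the frame of plate between 0.054 and 0.058 m or z of cup1 in the frame of plate between 0.074 and 0.078 m or z of cup1 in the frame of plate between 0.094 and 0.098 m) and (z of cup2 in the frame of plate between 0.034 and 0.038 m or z of cup2 in the frame of plate between 0.054 and 0.058 m or z of cup2 in the frame of plate between 0.074 and 0.078 m or z of cup2 in the frame of plate between 0.094 and 0.098 m) and (z of cup3 in the frame of plate between 0.034 and 0.038 m or z of cup3 in the frame of plate between 0.054 and 0.058 m or z of cup3 in the frame of plate between 0.074 and 0.078 m or z of cup3 in the frame of plate between 0.094 and 0.098 m) and z of each of cup0, cup1, cup2, cup3 in the frame of pointer_tip below -0.05 m and z of any of cup0, cup1, cup2, cup3 in the frame of pointer_tip above -1.038 m and value of joint fine below 0.45 rad), for 0.2 s.
2. the big knob has brought the top rim to 4 to 10 mm below the pointer tip, the fine knob still unturned (distance between any of foot0, foot1, foot2 and cone_seat below 0.003 m and distance between any of foot0, foot1, foot2 and groove_seat below 0.003 m and distance between any of foot0, foot1, foot2 and flat_seat below 0.003 m and angle between plate's own z axis and vertical below 0.04 rad and horizontal distance between each of cup0, cup1, cup2, cup3 and plate below 0.012 m and angle between each of cup0, cup1, cup2, cup3's own z axis and vertical below 0.05 rad and (z of cup0 in the frame of plate between 0.034 and 0.038 m or z of cup0 in the frame of plate between 0.054 and 0.058 m or z of cup0 in the frame of plate between 0.074 and 0.078 m or z of cup0 in the frame of plate between 0.094 and 0.098 m) and (z of cup1 in the frame of plate between 0.034 and 0.038 m or z of cup1 in the frame of plate between 0.054 and 0.058 m or z of cup1 in the frame of plate between 0.074 and 0.078 m or z of cup1 in the frame of plate between 0.094 and 0.098 m) and (z of cup2 in the frame of plate between 0.034 and 0.038 m or z of cup2 in the frame of plate between 0.054 and 0.058 m or z of cup2 in the frame of plate between 0.074 and 0.078 m or z of cup2 in the frame of plate between 0.094 and 0.098 m) and (z of cup3 in the frame of plate between 0.034 and 0.038 m or z of cup3 in the frame of plate between 0.054 and 0.058 m or z of cup3 in the frame of plate between 0.074 and 0.078 m or z of cup3 in the frame of plate between 0.094 and 0.098 m) and z of each of cup0, cup1, cup2, cup3 in the frame of pointer_tip below -0.0415 m and z of any of cup0, cup1, cup2, cup3 in the frame of pointer_tip above -0.0485 m and value of joint fine below 0.45 rad), for 0.3 s.
3. the fine knob has brought the top rim level with the pointer tip (distance between any of foot0, foot1, foot2 and cone_seat below 0.003 m and distance between any of foot0, foot1, foot2 and groove_seat below 0.003 m and distance between any of foot0, foot1, foot2 and flat_seat below 0.003 m and angle between plate's own z axis and vertical below 0.04 rad and horizontal distance between each of cup0, cup1, cup2, cup3 and plate below 0.012 m and angle between each of cup0, cup1, cup2, cup3's own z axis and vertical below 0.05 rad and (z of cup0 in the frame of plate between 0.034 and 0.038 m or z of cup0 in the frame of plate between 0.054 and 0.058 m or z of cup0 in the frame of plate between 0.074 and 0.078 m or z of cup0 in the frame of plate between 0.094 and 0.098 m) and (z of cup1 in the frame of plate between 0.034 and 0.038 m or z of cup1 in the frame of plate between 0.054 and 0.058 m or z of cup1 in the frame of plate between 0.074 and 0.078 m or z of cup1 in the frame of plate between 0.094 and 0.098 m) and (z of cup2 in the frame of plate between 0.034 and 0.038 m or z of cup2 in the frame of plate between 0.054 and 0.058 m or z of cup2 in the frame of plate between 0.074 and 0.078 m or z of cup2 in the frame of plate between 0.094 and 0.098 m) and (z of cup3 in the frame of plate between 0.034 and 0.038 m or z of cup3 in the frame of plate between 0.054 and 0.058 m or z of cup3 in the frame of plate between 0.074 and 0.078 m or z of cup3 in the frame of plate between 0.094 and 0.098 m) and z of each of cup0, cup1, cup2, cup3 in the frame of pointer_tip below -0.0358 m and z of any of cup0, cup1, cup2, cup3 in the frame of pointer_tip above -0.0402 m and value of joint fine above 0.4 rad), for 0.2 s.
At the end, for the whole second after the job is handed in: Each seat holds a ball foot (within 3 mm), the plate level; every cup present stands in the stack on the plate, upright and home to 2 mm; the top rim is within 2.2 mm of the pointer tip's height, brought there by the fine knob (turned past 0.4 rad); everything released and at rest (all of step 3 and linear speed of each of cup0, cup1, cup2, cup3, plate below 0.02 m/s and contact force between the fingers and cup0 below 0.5 N and contact force between the fingers and cup1 below 0.5 N and contact force between the fingers and cup2 below 0.5 N and contact force between the fingers and cup3 below 0.5 N and contact force between the fingers and plate below 0.5 N); the robot touches nothing.
It fails at once if something that is not part of the job was shifted by more than 60 mm (distance of any of pot, tape, bottle, spatula, brushes, block from where it was at the start of the episode above 0.06 m).
It fails at once if something that is not part of the job was knocked over (angle between any of pot, tape, bottle, brushes, block's own z axis and vertical above 0.7 rad).
Of cup0, cup1, cup2, cup3 only 2 to 4 are there at a start; the rules pass over those that are not, and their reading is None.
At some moment in a run one of cup0, cup1, cup2, cup3 may be knocked a few centimetres aside while the robot is not near it.
It also fails if it takes over 208 s, if anything falls off the work surface, if the arm or the gripper's body presses on something with over 40 N, if the wrist force passes 120 N, or if a joint passes its speed limit or range.

## Working session

There is one attempt and no reset: what is moved stays moved. The work goes in short steps, Python scripts to look and compute and a tool call to move; the robot and the scene stay as the last step left them, time stands still between calls to the robot, and variables do not carry over. Pictures are saved under pics/ and viewed, about 12 in all and at most 16, crops included, and the job is handed in when it is done.

Besides the shell and the picture viewer there is one more tool, called after "Emit:" as name([rows], argument=value, ...), one row to a line, values as JSON. jog_arm: Moves the arm, as the interface text tells. Its arguments: {"type":"object","properties":{"motion":{"type":"array"}},"required":["motion"]}

```bash
ls; mkdir -p pics; cat > h.py <<'E'
import numpy as np, cv2
from plant import ctrl, cams, order
def snap(n,f=None):
    s=cams.snapshot(n)
    if f: cv2.imwrite('pics/'+f, s['img'][:,:,::-1])
    return s
def proj(s,P):
    T=np.linalg.inv(s['cam_to_world']); P=np.atleast_2d(P).astype(float)
    r=cv2.Rodrigues(T[:3,:3])[0]
    return cv2.projectPoints(P,r,T[:3,3],np.array(s['K'],float),np.array(s['D'],float))[0][:,0]
def back(s,uv,z):
    uv=np.array(uv,float).reshape(-1,1,2)
    d=cv2.undistortPoints(uv,np.array(s['K'],float),np.array(s['D'],float))[:,0]
    T=s['cam_to_world']; d=np.c_[d,np.ones(len(d))]@T[:3,:3].T; o=T[:3,3]
    z=np.broadcast_to(z,len(d)); return o+d*((z-o[2])/d[:,2])[:,None]
E
python3 - <<'E'
from h import *
for n in ('top','scene'):
    s=snap(n,n+'0.png'); print(n,np.round(s['K'],1).tolist(),np.round(s['D'],3),np.round(s['cam_to_world'],3).tolist())
print(ctrl.get_obs())
E
```

```text
pics
top [[530.0, 0.0, 324.8], [0.0, 530.0, 235.3], [0.0, 0.0, 1.0]] [-0.134  0.     0.     0.     0.   ] [[0.009, -0.981, 0.195, 0.273], [-1.0, -0.011, -0.013, -0.025], [0.015, -0.195, -0.981, 1.629], [0.0, 0.0, 0.0, 1.0]]
scene [[497.8, 0.0, 321.6], [0.0, 497.8, 242.9], [0.0, 0.0, 1.0]] [0.034 0.    0.    0.    0.   ] [[-0.395, 0.577, -0.714, 1.324], [0.918, 0.265, -0.294, 0.279], [0.02, -0.772, -0.635, 0.874], [0.0, 0.0, 0.0, 1.0]]
{'clock': 0.1, 'joint_pos': array([ 8.60651822e+01,  2.05868706e+01,  6.39653314e-01, -1.58788805e-02,
       -7.01367347e+01, -1.65062991e+01]), 'qvel': array([-0.04864945, -0.1379206 ,  0.14544558,  0.02842378, -0.04797806,
       -0.00695811]), 'tau': array([-2.19375055e-03, -5.84167099e+01,  2.93748683e+01,  7.01566860e+00,
        1.01476297e-02, -5.26767349e-05]), 'tool_pos': array([0.23562097, 0.63203526, 0.19833224]), 'orientation': array([ 1.79915266e+02, -9.54154512e-03, -2.04465160e+01]), 'force': array([ 0.3095493 , -0.97286241, -0.54239971]), 'moment': array([ 0.02127857,  0.06132942, -0.01825068]), 'opening': 0.08788001290179878}
```

View pics/top0.png

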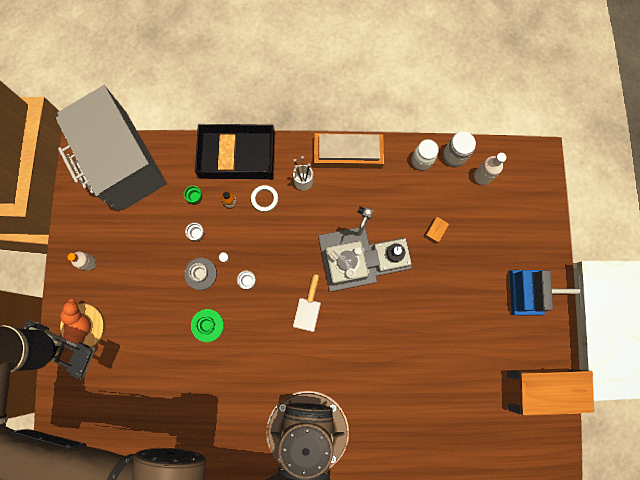

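View pics/scene0.png

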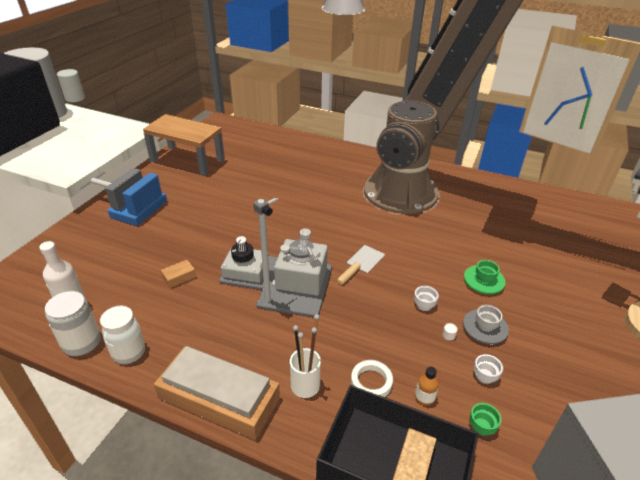

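```bash
python3 - <<'E'
import cv2
a=cv2.imread('pics/top0.png'); b=cv2.imread('pics/scene0.png')
def grid(im,x0,y0,w,h,k,step,f):
    c=cv2.resize(im[y0:y0+h,x0:x0+w],None,fx=k,fy=k,interpolation=cv2.INTER_CUBIC)
    for x in range(x0//step*step+step,x0+w,step):
        cv2.line(c,((x-x0)*k,0),((x-x0)*k,6),(0,0,255),1); cv2.putText(c,str(x),((x-x0)*k-10,17),0,.35,(0,255,255),1)
    for y in range(y0//step*step+step,y0+h,step):
        cv2.line(c,(0,(y-y0)*k),(6,(y-y0)*k),(0,0,255),1); cv2.putText(c,str(y),(8,(y-y0)*k+4),0,.35,(0,255,255),1)
    cv2.imwrite(f,c)
grid(a,310,195,110,100,6,10,'pics/c1.png')
grid(a,170,180,100,110,5,10,'pics/c2.png')
grid(b,210,190,140,125,5,10,'pics/c3.png')
E
```

```text
(no output)
```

View pics/c1.png

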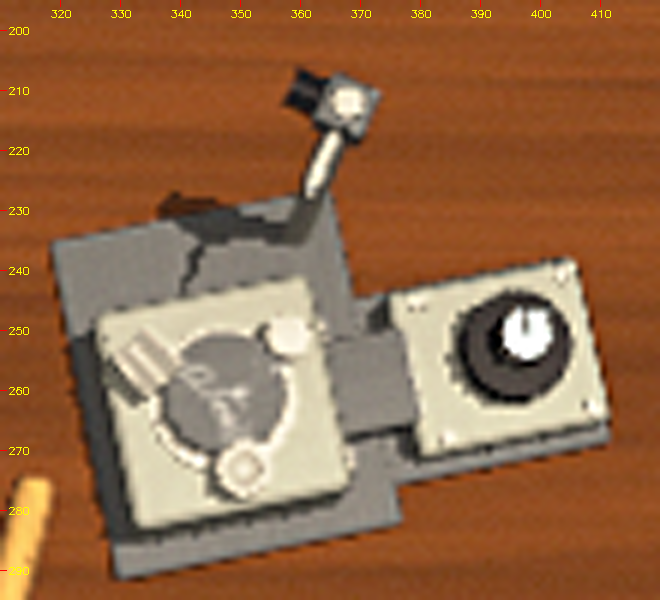

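View pics/c2.png

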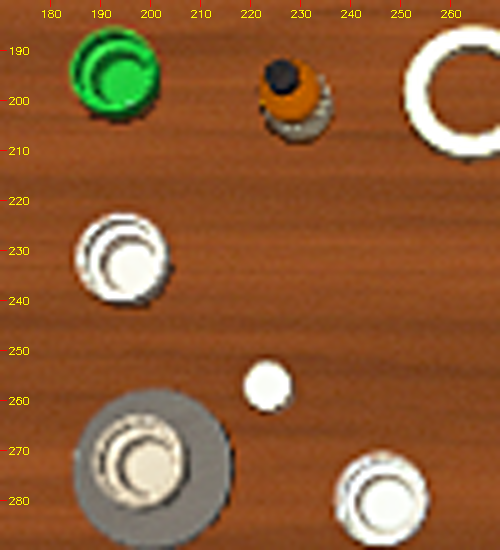

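View pics/c3.png

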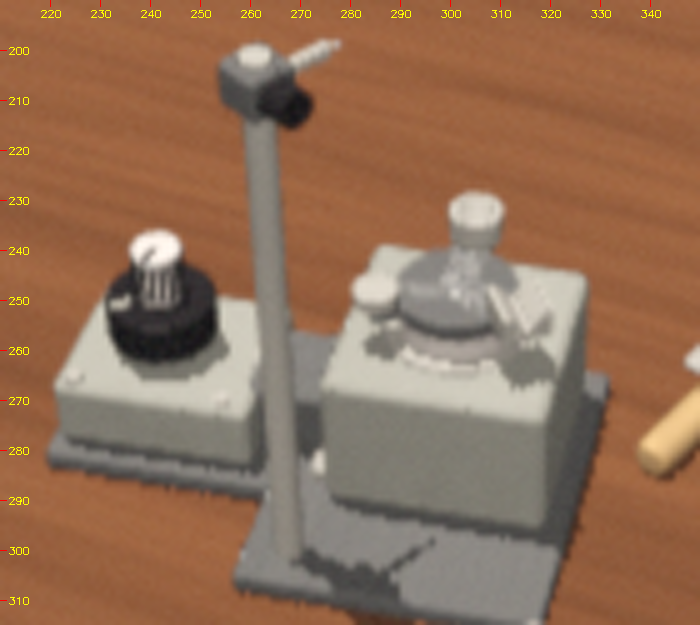

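```bash
cat > fit.py <<'E'
from h import *
from scipy.optimize import least_squares
import json
T=snap('top'); S=snap('scene')
def pts(p):
    x,y,a,c=p; z=.11+.015*c+.0004
    loc=[]
    h=.055
    for u,v in [(h,h),(h,-h),(-h,-h),(-h,h)]: loc.append((u,v,.09))
    d=np.deg2rad
    loc+= [(0,-.15,.111),(-.04,0,z+.006),(.04*np.cos(d(60)),.04*np.sin(d(60)),z+.006),(.04*np.cos(d(60)),-.04*np.sin(d(60)),z)]
    loc+= [(.064*np.cos(d(35)),-.064*np.sin(d(35)),.284),(0,-.15,.082)]
    L=np.array(loc); c,s=np.cos(a),np.sin(a)
    return np.c_[x+c*L[:,0]-s*L[:,1],y+s*L[:,0]+c*L[:,1],L[:,2]]
top={0:(325.8,248.3),1:(360.5,241.2),2:(369.2,275.5),3:(332.8,283),4:(397.5,250.5),5:(350.3,273),6:(334.5,255.3),7:(358.3,250.8)}
sc={4:(241,239.6),7:(285.2,249),8:(277.8,198.6),9:(242.2,247.5),5:(305,232.4)}
def res(p):
    P=pts(p); a=proj(T,P); b=proj(S,P)
    return np.r_[np.concatenate([a[k]-v for k,v in top.items()]),np.concatenate([b[k]-v for k,v in sc.items()])]
if __name__=='__main__':
    x0=back(T,[(347,262)],.09)[0]
    r=least_squares(res,[x0[0],x0[1],.16,.6],loss='soft_l1')
    print('stand',r.x,np.rad2deg(r.x[2])); print(np.round(r.fun.reshape(-1,2),1).tolist())
    cups=back(T,[(194.4,231.6),(246.4,280),(198,272.2),(200.6,273.6)],[.038,.038,.054,.016])
    print(np.round(cups,4))
    json.dump(dict(stand=r.x.tolist(),cups=cups.tolist()),open('m.json','w'))
    im=S['img'][:,:,::-1].copy(); k=5
    im=cv2.resize(im[260:400,400:540],None,fx=k,fy=k,interpolation=cv2.INTER_CUBIC)
    t=np.linspace(0,2*np.pi,60)
    for c,R in zip(cups,[.027,.027,.027,.05]):
        q=proj(S,np.c_[c[0]+R*np.cos(t),c[1]+R*np.sin(t),0*t+c[2]])
        cv2.polylines(im,[np.int32((q-[400,260])*k+k/2)],True,(0,0,255),1)
    cv2.imwrite('pics/ov.png',im)
E
python3 fit.py
```

```text
stand [ 0.50184046 -0.11079192  0.21174901  0.55727301] 12.132324525994772
[[-0.8, -1.3], [0.9, -1.5], [0.2, 0.4], [-0.2, 0.5], [0.2, -0.3], [0.4, 0.2], [0.1, -0.0], [-0.4, 0.1], [0.1, -0.6], [-0.0, -0.6], [0.5, -1.0], [-0.1, 0.7], [0.1, 0.6]]
[[0.5965 0.3564 0.038 ]
 [0.4494 0.19   0.038 ]
 [0.469  0.3348 0.054 ]
 [0.4695 0.3352 0.016 ]]
```

View pics/ov.png

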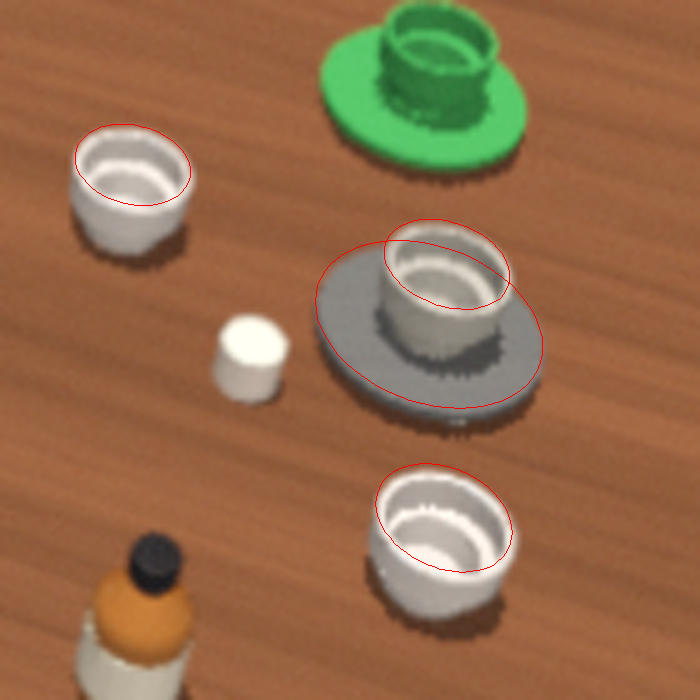

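```bash
cat >> h.py <<'E'
def mv(x=None,y=None,z=None,yaw=None,dx=0,dy=0,dz=0):
    "offset (mm, tool axes) and roll (rad) from current measured pose to target TCP pose"
    o=ctrl.get_obs(); p=o['tool_pos']; a=o['orientation'][2]
    t=np.array([p[0] if x is None else x,p[1] if y is None else y,p[2] if z is None else z])-p
    A=np.deg2rad(a); c,s=np.cos(A),np.sin(A)
    off=1000*np.array([c*t[0]+s*t[1], s*t[0]-c*t[1], -t[2]])
    r=None
    if yaw is not None:
        d=(yaw-a+90)%180-90; r=-np.deg2rad(d)
    print('pose',np.round(p,4),round(a,2),'j',np.round(o['joint_pos'],1),'F',np.round(o['force'],1),'op',round(o['opening'],4),'t',round(o['clock'],2))
    print('offset',np.round(off,1),'roll',r)
E
python3 - <<'E'
from h import *
S=snap('scene')
q=back(S,[(491,344),(491,343)],[.004,.006]); c=np.array([.469,.335])
for p in q: d=p[:2]-c; print(p,np.hypot(*d),np.rad2deg(np.arctan2(d[1],d[0])))
mv(.469,.335,.12)
E
```

```text
[0.5123705  0.35729474 0.004     ] 0.048765311274102434 27.205573190611915
[0.51136322 0.35669115 0.006     ] 0.04759357382787103 27.113718139907302
pose [0.2357 0.6322 0.1987] -20.45 j [ 86.1  20.6   0.7  -0.  -70.1 -16.5] F [-0.5  0.1 -0.4] op 0.0879 t 0.25
offset [322.4 197.   78.7] roll None
```

Emit:
jog_arm([
  {"offset":[322,197,0],"roll":0.83,"hand":87},
  {"offset":[322,197,0],"roll":0.83,"hand":87},
  {"offset":[322,197,0],"roll":0.83,"hand":87},
  {"offset":[322,197,0],"roll":0.83,"hand":87},
  {"offset":[322,197,0],"roll":0.83,"hand":87},
  {"offset":[322,197,0],"roll":0.83,"hand":87},
  {"offset":[322,197,0],"roll":0.83,"hand":87},
  {"offset":[322,197,0],"roll":0.83,"hand":87},
  {"offset":[322,197,0],"roll":0.83,"hand":87},
  {"offset":[322,197,0],"roll":0.83,"hand":87},
  {"offset":[322,197,100],"roll":0.83,"hand":87},
  {"offset":[322,197,100],"roll":0.83,"hand":87},
  {"offset":[322,197,100],"roll":0.83,"hand":87},
  {"offset":[322,197,100],"roll":0.83,"hand":87},
  {"offset":[322,197,100],"roll":0.83,"hand":87},
])

```text
clock: 1.5
tool_pos: [0.4687, 0.3351, 0.0989]
orientation: [179.9, -0.1, -68.0]
force: [0.1, 0.4, 1.4]
opening: 0.0868
```

```bash
python3 -c "
from h import *
mv(.469,.335,.037,-68)"
```

```text
pose [0.4687 0.3351 0.0989] -67.99 j [ 55.   16.3 -19.7   0.  -54.2 -33. ] F [0.1 0.4 1.4] op 0.0868 t 1.5
offset [ 0.2 -0.2 61.9] roll 0.00021790114519592335
```

Emit:
jog_arm([
  {"offset":[0,0,30],"roll":0,"hand":87},
  {"offset":[0,0,62],"roll":0,"hand":87},
  {"offset":[0,0,62],"roll":0,"hand":87},
  {"offset":[0,0,62],"roll":0,"hand":87},
  {"offset":[0,0,62],"roll":0,"hand":40},
  {"offset":[0,0,62],"roll":0,"hand":40},
  {"offset":[0,0,62],"roll":0,"hand":40},
  {"offset":[0,0,62],"roll":0,"hand":40},
  {"offset":[0,0,62],"roll":0,"hand":40},
  {"offset":[0,0,62],"roll":0,"hand":40},
  {"offset":[0,0,62],"roll":0,"hand":40},
  {"offset":[0,0,62],"roll":0,"hand":40},
])

```text
clock: 2.5
tool_pos: [0.4687, 0.3354, 0.0372]
orientation: [-180.0, -0.0, -68.0]
force: [-0.5, 0.0, 0.0]
opening: 0.0418
```

```bash
python3 -c "
from h import *
mv(.5,.1,.42,-23)"
```

```text
pose [0.4687 0.3354 0.0372] -68.0 j [ 55.   20.3 -23.5   0.  -46.3 -33. ] F [-0.5  0.   0. ] op 0.0418 t 2.5
offset [ 230.    59.1 -382.8] roll -0.7854082274244734
```

```bash
python3 -c "
from h import *
a=snap('top')['img'];b=snap('scene')['img']
A=cv2.resize(a[200:350,140:270],None,fx=3,fy=3);B=cv2.resize(b[240:390,400:530],None,fx=3,fy=3)
cv2.imwrite('pics/g1.png',np.hstack([A,B])[:,:,::-1])"
```

```text
(no output)
```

View pics/g1.png

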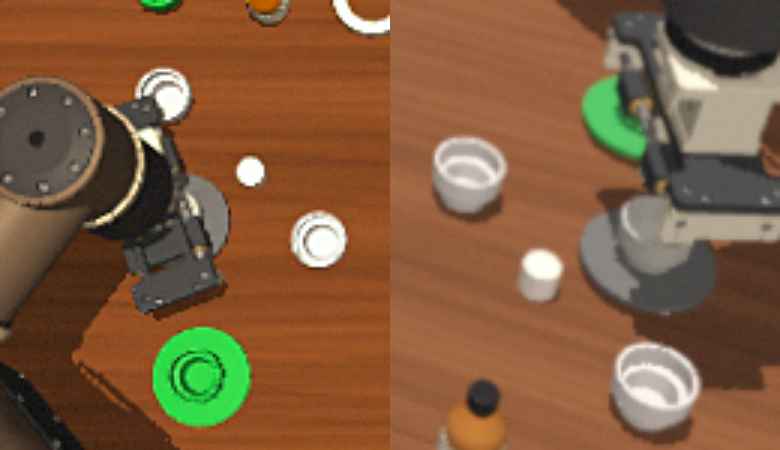

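```bash
python3 -c "
from h import *
S=snap('scene');b=S['img'].copy()
o=ctrl.get_obs(); p=o['tool_pos']; A=np.deg2rad(o['orientation'][2]); ty=np.array([np.sin(A),-np.cos(A),0]); print(o['opening'],ty)
k=5;x0,y0=440,250
B=cv2.resize(b[y0:y0+120,x0:x0+150],None,fx=k,fy=k,interpolation=cv2.INTER_CUBIC)
t=np.linspace(0,6.283,60)
def dr(P,col):
    q=proj(S,P); cv2.polylines(B,[np.int32((q-[x0,y0])*k)],False,col,1)
for z,R in((.054,.027),(.034,.027),(.016,.05)): dr(np.c_[.469+R*np.cos(t),.335+R*np.sin(t),0*t+z],(255,0,0))
for s in(1,-1):
    h=p+s*ty*o['opening']/2
    dr(np.array([h-[0,0,.011],h+[0,0,.027]]),(0,255,0))
dr(np.array([p-[0,0,.011],p+[0,0,.1]]),(0,255,255))
cv2.imwrite('pics/g2.png',B[:,:,::-1])"
```

```text
0.03979859186359256 [-0.92717629 -0.37462533  0.        ]
```

View pics/g2.png

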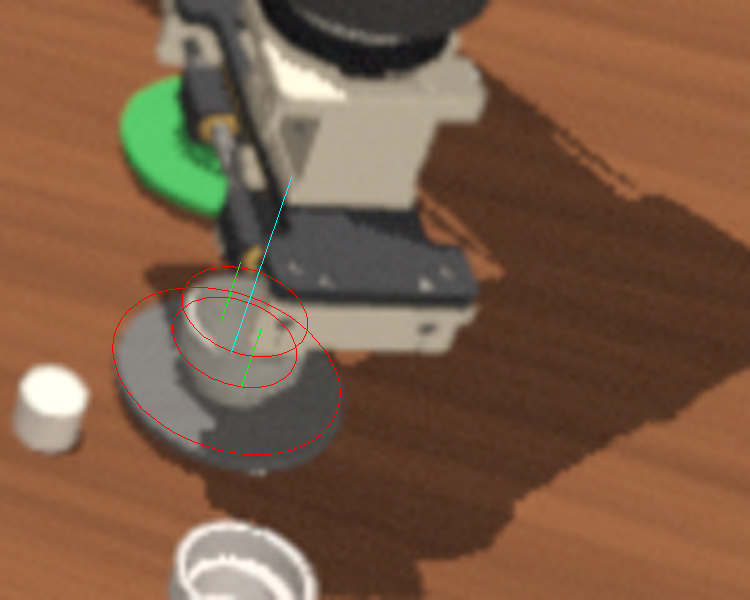

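Emit:
jog_arm([
  {"offset":[0,0,0],"roll":0,"hand":87},
  {"offset":[0,0,0],"roll":0,"hand":87},
  {"offset":[0,0,0],"roll":0,"hand":87},
  {"offset":[0,0,0],"roll":0,"hand":87},
  {"offset":[0,0,0],"roll":0,"hand":87},
  {"offset":[0,0,0],"roll":0,"hand":87},
  {"offset":[0,0,0],"roll":0,"hand":87},
  {"offset":[0,0,-40],"roll":0,"hand":87},
  {"offset":[0,0,-80],"roll":0,"hand":87},
  {"offset":[0,0,-120],"roll":0,"hand":87},
  {"offset":[0,0,-160],"roll":0,"hand":87},
  {"offset":[0,0,-160],"roll":0,"hand":87},
])

```text
clock: 3.65
tool_pos: [0.4721, 0.3382, 0.2064]
orientation: [-179.3, 0.3, -67.9]
force: [1.3, 1.0, 1.1]
opening: 0.0873
```

```bash
cat > ov.py <<'E'
from h import *
import sys
def ov(f,w=130,k=3):
    o=ctrl.get_obs(); p=o['tool_pos']; A=np.deg2rad(o['orientation'][2]); ty=np.array([np.sin(A),-np.cos(A),0]); tx=np.array([np.cos(A),np.sin(A),0]); tz=np.array([0,0,-1.])
    out=[]
    for n in('top','scene'):
        S=snap(n); c=proj(S,p)[0].astype(int); x0,y0=np.clip(c-w//2,0,[640-w,480-w])
        B=cv2.resize(S['img'][y0:y0+w,x0:x0+w],None,fx=k,fy=k,interpolation=cv2.INTER_CUBIC)
        for a,b,col in[(p-tx*.039,p+tx*.039,(255,0,0)),(p-ty*.044,p+ty*.044,(0,255,0)),(p+tz*.011,p-tz*.055,(0,255,255))]:
            q=np.int32((proj(S,[a,b])-[x0,y0])*k); cv2.line(B,q[0].tolist(),q[1].tolist(),col,1)
        out.append(B)
    cv2.imwrite('pics/'+f,np.hstack(out)[:,:,::-1]); print(p,o['opening'],o['force'])
ov(sys.argv[1])
E
python3 ov.py g3.png
```

```text
[0.4721276  0.33817994 0.20637368] 0.08725957118935355 [1.26121064 1.03278091 1.05278409]
```

View pics/g3.png

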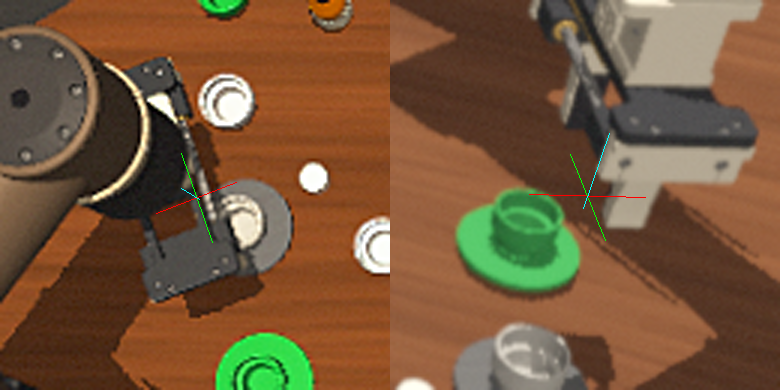

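Emit:
jog_arm([
  {"offset":[0,0,0],"roll":-1.588,"hand":60},
  {"offset":[0,0,0],"roll":-1.588,"hand":60},
  {"offset":[0,0,0],"roll":-1.588,"hand":60},
  {"offset":[0,0,0],"roll":-1.588,"hand":60},
  {"offset":[0,0,0],"roll":-1.588,"hand":60},
  {"offset":[0,0,0],"roll":-1.588,"hand":60},
  {"offset":[0,0,0],"roll":-1.588,"hand":60},
  {"offset":[0,0,0],"roll":-1.588,"hand":60},
  {"offset":[0,0,0],"roll":-1.588,"hand":60},
  {"offset":[0,0,0],"roll":-1.588,"hand":60},
  {"offset":[0,0,0],"roll":-1.588,"hand":60},
  {"offset":[0,0,0],"roll":-1.588,"hand":60},
  {"offset":[0,0,0],"roll":-1.588,"hand":60},
  {"offset":[0,0,0],"roll":-1.588,"hand":60},
  {"offset":[0,0,0],"roll":-1.588,"hand":60},
  {"offset":[0,0,0],"roll":-1.588,"hand":60},
  {"offset":[0,0,0],"roll":-1.588,"hand":60},
])

```text
clock: 5.17
tool_pos: [0.4685, 0.3353, 0.1967]
orientation: [180.0, 0.0, 22.9]
force: [0.5, 0.3, -0.6]
opening: 0.06
```

```bash
sed -i "s/^ov(sys.*//" ov.py; sed -i "s/        out.append(B)/        print(n,x0,y0,k); out.append(B)/" ov.py; python3 -c "
from ov import *
ov('g4.png',100,4)"
```

```text
top 136 215 4
scene 455 214 4
[0.46852368 0.3352537  0.1967266 ] 0.05995867495276829 [ 0.45667186  0.26461598 -0.59451917]
```

View pics/g4.png

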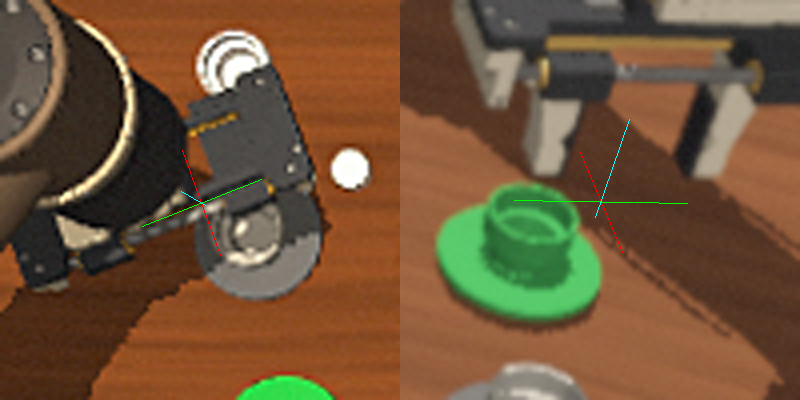

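```bash
python3 -c "
from h import *
S=snap('scene');o=ctrl.get_obs();p=o['tool_pos'];A=np.deg2rad(o['orientation'][2])
tx=np.array([np.cos(A),np.sin(A)]);ty=np.array([np.sin(A),-np.cos(A)])
for uv in [((545-400)/4,172/4),((708-400)/4,175/4),((626-400)/4,174/4)]:
  for z in(.1857,.2157,.17):
    q=back(S,[(455+uv[0],214+uv[1])],z)[0]; d=q[:2]-p[:2]; print(uv,z,'tool',np.round(1000*d@tx,1),np.round(1000*d@ty,1))
T=snap('top')
print(proj(T,[[0,0,0]]),np.array(T['cam_to_world'])[:3,3])
"
```

```text
(36.25, 43.0) 0.1857 tool -35.6 17.0
(36.25, 43.0) 0.2157 tool -0.7 33.1
(36.25, 43.0) 0.17 tool -53.8 8.6
(77.0, 43.75) 0.1857 tool -35.8 -68.8
(77.0, 43.75) 0.2157 tool -0.8 -49.0
(77.0, 43.75) 0.17 tool -54.0 -79.1
(56.5, 43.5) 0.1857 tool -35.2 -25.6
(56.5, 43.5) 0.2157 tool -0.4 -7.7
(56.5, 43.5) 0.17 tool -53.5 -34.9
[[307.63612036 432.28783508]] [ 0.27266883 -0.02491151  1.62905947]
```

```bash
python3 -c "
from h import *
from scipy.optimize import least_squares
S=snap('scene')
def W(p,yaw,l):
    A=np.deg2rad(yaw);c,s=np.cos(A),np.sin(A); return np.array([p[0]+c*l[0]+s*l[1],p[1]+s*l[0]-c*l[1],p[2]-l[2]])
p4=np.array([.46852,.33525,.19673]);p3=np.array([.47213,.33818,.20637])
c3=proj(S,p3)[0].astype(int)-65
obs=[(p4,22.9,(.0095,.0405,.011),(455+145/4,214+173/4)),(p4,22.9,(.0095,-.0405,.011),(455+308/4,214+175.5/4)),(p3,-67.9,(0,-.065,.011),(c3[0]+(625-390)/3,c3[1]+227/3))]
f=lambda d:np.concatenate([proj(S,W(p,y,np.array(l)+d))[0]-uv for p,y,l,uv in obs])
r=least_squares(f,[0,0,0]);print(r.x*1000,np.round(f(r.x),1),np.round(f(np.zeros(3)),1))
r=least_squares(lambda d:f([0,0,d[0]]),[0]);print(r.x*1000,np.round(r.fun,1))
"
```

```text
[  3.2398101   -0.78004507 -42.08650587] [-0.2 -0.5  0.  -0.3 -0.6  0.6] [-5.9 13.9 -6.8 14.1 -4.9 16.2]
[-40.24133815] [-1.2 -0.9 -1.2 -0.7  0.7  1.1]
```

Emit:
jog_arm([
  {"offset":[0,0,0],"roll":1.588,"hand":87},
  {"offset":[0,0,0],"roll":1.588,"hand":87},
  {"offset":[0,0,0],"roll":1.588,"hand":87},
  {"offset":[0,0,30],"roll":1.588,"hand":87},
  {"offset":[0,0,60],"roll":1.588,"hand":87},
  {"offset":[0,0,80],"roll":1.588,"hand":87},
  {"offset":[0,0,80],"roll":1.588,"hand":87},
  {"offset":[0,0,80],"roll":1.588,"hand":87},
  {"offset":[0,0,80],"roll":1.588,"hand":87},
  {"offset":[0,0,80],"roll":1.588,"hand":87},
  {"offset":[0,0,80],"roll":1.588,"hand":87},
  {"offset":[0,0,80],"roll":1.588,"hand":87},
  {"offset":[0,0,80],"roll":1.588,"hand":87},
  {"offset":[0,0,80],"roll":1.588,"hand":87},
  {"offset":[0,0,110],"roll":1.588,"hand":87},
  {"offset":[0,0,140],"roll":1.588,"hand":87},
  {"offset":[0,0,165],"roll":1.588,"hand":87},
  {"offset":[0,0,180],"roll":1.588,"hand":87},
  {"offset":[0,0,189],"roll":1.588,"hand":87},
  {"offset":[0,0,189],"roll":1.588,"hand":87},
])

```text
clock: 7.08
tool_pos: [0.4679, 0.3344, 0.0063]
orientation: [179.8, -0.1, -67.9]
force: [0.7, 0.0, 0.1]
opening: 0.0869
```

Emit:
jog_arm([
  {"offset":[0,0,0],"roll":0,"hand":60},
  {"offset":[0,0,0],"roll":0,"hand":60},
  {"offset":[0,0,0],"roll":0,"hand":60},
  {"offset":[0,0,0],"roll":0,"hand":48},
  {"offset":[0,0,0],"roll":0,"hand":48},
  {"offset":[0,0,0],"roll":0,"hand":48},
  {"offset":[0,0,0],"roll":0,"hand":48},
])

```text
clock: 7.67
tool_pos: [0.4692, 0.336, 0.009]
orientation: [-179.9, 0.0, -68.0]
force: [0.2, 1.0, 4.4]
opening: 0.0539
```

Emit:
jog_arm([
  {"offset":[0,0,0],"roll":0,"hand":66},
  {"offset":[0,0,0],"roll":0,"hand":66},
  {"offset":[0,0,0],"roll":0,"hand":66},
  {"offset":[0,0,4],"roll":0,"hand":66},
  {"offset":[0,0,8],"roll":0,"hand":66},
  {"offset":[0,0,8],"roll":0,"hand":66},
  {"offset":[0,0,8],"roll":0,"hand":45},
  {"offset":[0,0,8],"roll":0,"hand":45},
  {"offset":[0,0,8],"roll":0,"hand":45},
  {"offset":[0,0,8],"roll":0,"hand":45},
  {"offset":[0,0,8],"roll":0,"hand":45},
  {"offset":[0,0,8],"roll":0,"hand":45},
])

```text
clock: 8.67
tool_pos: [0.4687, 0.3355, 0.0002]
orientation: [-180.0, 0.0, -68.0]
force: [0.7, 0.4, -1.2]
opening: 0.0542
```

```bash
python3 -c "
from h import *
mv(.50,.15,.40)"
```

```text
pose [4.687e-01 3.355e-01 2.000e-04] -68.0 j [ 55.   23.1 -25.3   0.  -41.6 -33. ] F [ 0.7  0.4 -1.2] op 0.0542 t 8.67
offset [ 183.7   40.5 -399.8] roll None
```

Emit:
jog_arm([
  {"offset":[0,0,-10],"roll":0,"hand":45},
  {"offset":[0,0,-30],"roll":0,"hand":45},
  {"offset":[0,0,-60],"roll":0,"hand":45},
  {"offset":[0,0,-95],"roll":0,"hand":45},
  {"offset":[0,0,-130],"roll":0,"hand":45},
  {"offset":[0,0,-165],"roll":0,"hand":45},
  {"offset":[0,0,-200],"roll":0,"hand":45},
  {"offset":[0,0,-235],"roll":0,"hand":45},
  {"offset":[0,0,-270],"roll":0,"hand":45},
  {"offset":[0,0,-305],"roll":0,"hand":45},
  {"offset":[0,0,-340],"roll":0,"hand":45},
  {"offset":[0,0,-370],"roll":0,"hand":45},
  {"offset":[0,0,-400],"roll":0,"hand":45},
  {"offset":[0,0,-430],"roll":0,"hand":45},
  {"offset":[0,0,-450],"roll":0,"hand":45},
  {"offset":[0,0,-450],"roll":0,"hand":45},
  {"offset":[0,0,-450],"roll":0,"hand":45},
])

```text
clock: 10.08
tool_pos: [0.4684, 0.3352, 0.4514]
orientation: [-179.9, 0.1, -68.0]
force: [0.8, -0.5, -3.1]
opening: 0.0544
```

```bash
python3 -c "
from h import *
S=snap('scene','s5.png'); o=ctrl.get_obs(); p=o['tool_pos']; print(p,o['orientation'],o['force'],o['opening'])
w,k=80,7; base=p.copy(); base[2]+=.0
c=proj(S,base)[0].astype(int); x0,y0=c-w//2
B=cv2.resize(S['img'][y0:y0+w,x0:x0+w],None,fx=k,fy=k,interpolation=cv2.INTER_CUBIC)
t=np.linspace(0,6.283,90)
def cir(cc,R,z,col):
    q=proj(S,np.c_[cc[0]+R*np.cos(t),cc[1]+R*np.sin(t),0*t+z]); cv2.polylines(B,[np.int32((q-[x0,y0]+.5)*k)],True,col,1)
cir(p,.05,p[2]+.0095,(255,0,0))
for a in(27,147,267): cir(p[:2]+.04*np.array([np.cos(np.deg2rad(a)),np.sin(np.deg2rad(a))]),.007,p[2]+.007,(255,255,0))
print(x0,y0); cv2.imwrite('pics/g5.png',B[:,:,::-1])"
```

```text
[0.46805711 0.33511138 0.44986935] [ 1.79954124e+02  2.64678482e-02 -6.79896222e+01] [ 0.13942775  0.22009202 -3.02509235] 0.053914534751725474
503 114
```

View pics/g5.png

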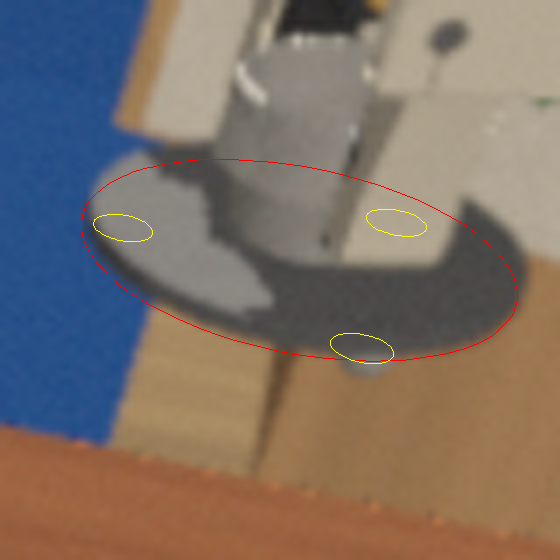

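```bash
python3 -c "
from h import *
mv(.5018,-.1108,.45,-22.9)"
```

```text
pose [0.4681 0.3351 0.4499] -67.99 j [ 55.    8.   15.5  -0.  -97.6 -33. ] F [ 0.1  0.2 -3. ] op 0.0539 t 10.13
offset [ 4.261e+02  1.358e+02 -1.000e-01] roll -0.7869623667049727
```

Emit:
jog_arm([
  {"offset":[15,5,0],"roll":-0.04,"hand":45},
  {"offset":[40,13,0],"roll":-0.1,"hand":45},
  {"offset":[70,22,0],"roll":-0.17,"hand":45},
  {"offset":[100,32,0],"roll":-0.24,"hand":45},
  {"offset":[130,41,0],"roll":-0.31,"hand":45},
  {"offset":[160,51,0],"roll":-0.38,"hand":45},
  {"offset":[190,61,0],"roll":-0.45,"hand":45},
  {"offset":[220,70,0],"roll":-0.52,"hand":45},
  {"offset":[250,80,0],"roll":-0.59,"hand":45},
  {"offset":[280,89,0],"roll":-0.66,"hand":45},
  {"offset":[310,99,0],"roll":-0.72,"hand":45},
  {"offset":[340,108,0],"roll":-0.76,"hand":45},
  {"offset":[370,118,0],"roll":-0.787,"hand":45},
  {"offset":[395,126,0],"roll":-0.787,"hand":45},
  {"offset":[415,132,0],"roll":-0.787,"hand":45},
  {"offset":[426,135.8,0],"roll":-0.787,"hand":45},
  {"offset":[426,135.8,0],"roll":-0.787,"hand":45},
  {"offset":[426,135.8,0],"roll":-0.787,"hand":45},
  {"offset":[426,135.8,0],"roll":-0.787,"hand":45},
])

```text
clock: 11.72
tool_pos: [0.5021, -0.1099, 0.4496]
orientation: [180.0, 0.1, -22.9]
force: [-0.1, 0.7, -1.2]
opening: 0.0543
```

Emit:
jog_arm([
  {"offset":[0,0,30],"roll":0,"hand":45},
  {"offset":[0,0,60],"roll":0,"hand":45},
  {"offset":[0,0,90],"roll":0,"hand":45},
  {"offset":[0,0,120],"roll":0,"hand":45},
  {"offset":[0,0,150],"roll":0,"hand":45},
  {"offset":[0,0,180],"roll":0,"hand":45},
  {"offset":[0,0,210],"roll":0,"hand":45},
  {"offset":[0,0,235],"roll":0,"hand":45},
  {"offset":[0,0,255],"roll":0,"hand":45},
  {"offset":[0,0,270],"roll":0,"hand":45},
  {"offset":[0,0,280],"roll":0,"hand":45},
  {"offset":[0,0,280],"roll":0,"hand":45},
  {"offset":[0,0,280],"roll":0,"hand":45},
])

```text
clock: 12.8
tool_pos: [0.5025, -0.1099, 0.1704]
orientation: [180.0, 0.0, -22.8]
force: [0.9, 0.0, -1.4]
opening: 0.0539
```

```bash
cat > g6.py <<'E'
from h import *
import sys,json
st=json.load(open('m.json'))['stand']
def view(f):
    o=ctrl.get_obs(); p=o['tool_pos']; print(p,o['orientation'],o['force'],o['opening'],o['clock'])
    t=np.linspace(0,6.283,90); out=[]
    for n in('top','scene'):
        S=snap(n); w,k=100,4
        c=proj(S,p)[0].astype(int); x0,y0=c-w//2
        B=cv2.resize(S['img'][y0:y0+w,x0:x0+w],None,fx=k,fy=k,interpolation=cv2.INTER_CUBIC)
        def cir(cc,R,z,col):
            q=proj(S,np.c_[cc[0]+R*np.cos(t),cc[1]+R*np.sin(t),0*t+z]); cv2.polylines(B,[np.int32((q-[x0,y0]+.5)*k)],True,col,1)
        cir(p,.05,p[2]+.016,(255,0,0))
        for a in(180,60,-60):
            a=st[2]+np.deg2rad(a); cir(np.array(st[:2])+.04*np.array([np.cos(a),np.sin(a)]),.009,.11+.015*st[3]+.006,(255,255,0))
        out.append(B)
    cv2.imwrite('pics/'+f,np.hstack(out)[:,:,::-1])
view(sys.argv[1])
E
python3 g6.py g6.png
```

```text
[ 0.50252061 -0.10992049  0.17041264] [ 1.79979165e+02  7.07464021e-03 -2.28426084e+01] [ 0.89808422  0.04993671 -1.44883635] 0.05388254540411873 12.8
```

View pics/g6.png

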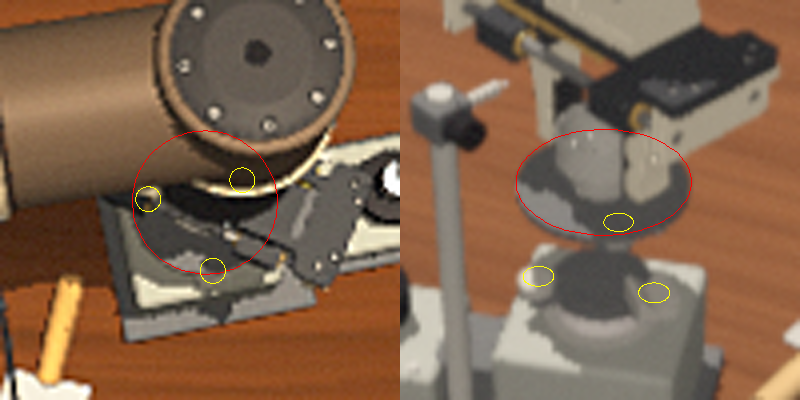

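Emit:
jog_arm([
  {"offset":[0,0,20],"roll":0,"hand":45},
  {"offset":[0,0,35],"roll":0,"hand":45},
  {"offset":[0,0,40],"roll":0,"hand":45},
  {"offset":[0,0,43],"roll":0,"hand":45},
  {"offset":[0,0,46],"roll":0,"hand":45},
  {"offset":[0,0,48],"roll":0,"hand":45},
  {"offset":[0,0,48],"roll":0,"hand":45},
])

```text
clock: 13.48
tool_pos: [0.5037, -0.1108, 0.1243]
orientation: [-180.0, -0.2, -22.9]
force: [-2.3, -0.7, 6.5]
opening: 0.0537
```

```bash
python3 -c "
from h import *
mv(.5018,-.1108,.12,-22.9); print(ctrl.get_obs()['moment'])"
```

```text
pose [ 0.5037 -0.1108  0.1243] -22.87 j [  9.5   9.2 -25.4   0.1 -55.3  57.6] F [-2.3 -0.7  6.5] op 0.0537 t 13.48
offset [-1.8  0.8  4.3] roll 0.0005429219553536285
[ 3.80433130e-04  1.02533400e+00 -1.13728538e-01]
```

Emit:
jog_arm([
  {"offset":[1,0,1],"roll":0,"hand":45},
  {"offset":[1,0,2],"roll":0,"hand":45},
  {"offset":[1,0,3],"roll":0,"hand":45},
  {"offset":[1,0,3],"roll":0,"hand":45},
])

```text
clock: 13.82
tool_pos: [0.5041, -0.111, 0.1218]
orientation: [-180.0, -0.1, -22.9]
force: [-6.4, 2.1, 11.3]
opening: 0.0541
```

Emit:
jog_arm([
  {"offset":[-1,0,0],"roll":0,"hand":45},
  {"offset":[-2,0,1],"roll":0,"hand":45},
  {"offset":[-3,0,2],"roll":0,"hand":45},
  {"offset":[-3,0,2],"roll":0,"hand":45},
  {"offset":[-3,0,2],"roll":0,"hand":45},
])

```text
clock: 14.23
tool_pos: [0.5036, -0.1106, 0.1208]
orientation: [-179.9, -0.4, -22.8]
force: [-0.2, -2.6, 11.9]
opening: 0.0543
```

Emit:
jog_arm([
  {"offset":[0,0,-2],"roll":0,"hand":52},
  {"offset":[0,0,-3],"roll":0,"hand":58},
  {"offset":[0,0,-3],"roll":0,"hand":66},
  {"offset":[0,0,-3],"roll":0,"hand":80},
  {"offset":[0,0,-3],"roll":0,"hand":80},
  {"offset":[0,0,-3],"roll":0,"hand":80},
  {"offset":[0,0,-30],"roll":0,"hand":80},
  {"offset":[0,0,-65],"roll":0,"hand":87},
  {"offset":[0,0,-100],"roll":0,"hand":87},
  {"offset":[0,0,-140],"roll":0,"hand":87},
  {"offset":[0,0,-180],"roll":0,"hand":87},
  {"offset":[0,0,-220],"roll":0,"hand":87},
  {"offset":[0,0,-260],"roll":0,"hand":87},
  {"offset":[0,0,-260],"roll":0,"hand":87},
])

```text
clock: 15.4
tool_pos: [0.5031, -0.1106, 0.3857]
orientation: [-179.8, -0.7, -22.9]
force: [0.9, 0.1, 0.8]
opening: 0.0868
```

```bash
python3 -c "
from h import *
mv(.5965,.3564,.38,-22.9)"
```

```text
pose [ 0.5031 -0.1106  0.3857] -22.9 j [  9.6   0.9  -0.3   0.2 -88.1  57.5] F [0.9 0.1 0.8] op 0.0868 t 15.4
offset [ -95.6 -466.5    5.7] roll 5.602001389420164e-05
```

Emit:
jog_arm([
  {"offset":[-96,-466.5,5],"roll":0,"hand":87},
  {"offset":[-96,-466.5,5],"roll":0,"hand":87},
  {"offset":[-96,-466.5,5],"roll":0,"hand":87},
  {"offset":[-96,-466.5,5],"roll":0,"hand":87},
  {"offset":[-96,-466.5,5],"roll":0,"hand":87},
  {"offset":[-96,-466.5,5],"roll":0,"hand":87},
  {"offset":[-96,-466.5,5],"roll":0,"hand":87},
  {"offset":[-96,-466.5,5],"roll":0,"hand":87},
  {"offset":[-96,-466.5,5],"roll":0,"hand":87},
  {"offset":[-96,-466.5,5],"roll":0,"hand":87},
  {"offset":[-96,-466.5,5],"roll":0,"hand":87},
  {"offset":[-96,-466.5,5],"roll":0,"hand":87},
  {"offset":[-96,-466.5,5],"roll":0,"hand":87},
  {"offset":[-96,-466.5,5],"roll":0,"hand":87},
  {"offset":[-96,-466.5,5],"roll":0,"hand":87},
  {"offset":[-96,-466.5,5],"roll":0,"hand":87},
])

```text
clock: 16.73
tool_pos: [0.5937, 0.3564, 0.3727]
orientation: [-180.0, -0.0, -22.9]
force: [0.1, -0.1, -0.4]
opening: 0.0867
```

```bash
cat > g7.py <<'E'
from h import *
import json
st=json.load(open('m.json'))['stand']; t=np.linspace(0,6.283,90); out=[]
zs=.11+.015*st[3]
for n in('top','scene'):
    S=snap(n,'full7_%s.png'%n); w,k=100,4
    c=proj(S,[st[0],st[1],zs+.03])[0].astype(int); x0,y0=c-w//2
    B=cv2.resize(S['img'][y0:y0+w,x0:x0+w],None,fx=k,fy=k,interpolation=cv2.INTER_CUBIC)
    for R,z,col in((.05,zs+.016,(255,0,0)),(.027,zs+.054,(255,255,0))):
        q=proj(S,np.c_[st[0]+R*np.cos(t),st[1]+R*np.sin(t),0*t+z]); cv2.polylines(B,[np.int32((q-[x0,y0]+.5)*k)],True,col,1)
    print(n,x0,y0); out.append(B)
a,b=[cv2.imread('pics/full7_%s.png'%n)[:,:,::-1] for n in('top','scene')]
r=np.hstack([cv2.resize(a[180:300,170:270],(333,400))[:200].copy() if 0 else cv2.resize(a[180:300,150:290],(400,200)),cv2.resize(b[270:410,380:520],(400,200))])
cv2.imwrite('pics/g7.png',np.vstack([np.hstack(out),r])[:,:,::-1])
mv(.5965,.3564,.05,-22.9)
E
python3 g7.py
```

```text
top 298 208
scene 251 185
pose [0.5937 0.3563 0.3731] -22.97 j [ 47.1  19.6  21.1   0.  -91.5  20. ] F [0.1 0.1 0. ] op 0.087 t 16.83
offset [  2.5  -1.2 323.1] roll -0.0011402823117608659
```

View pics/g7.png

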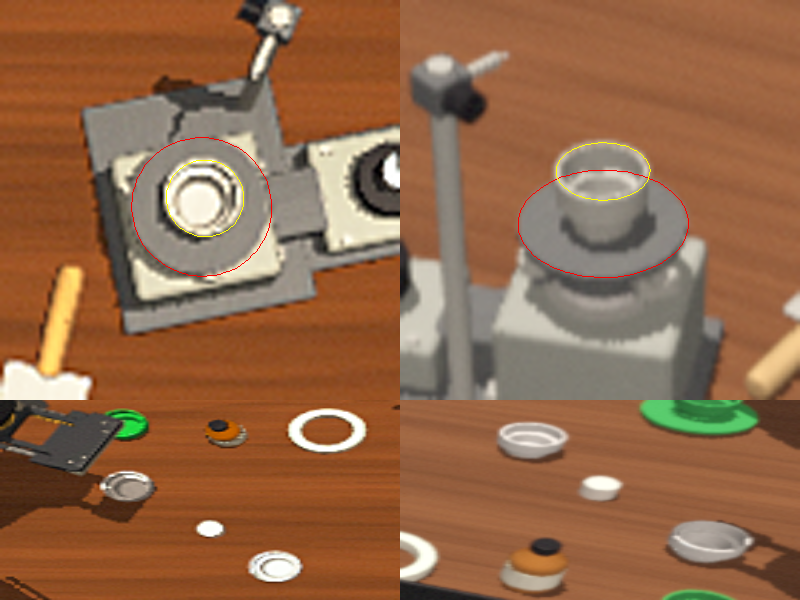

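Emit:
jog_arm([
  {"offset":[3,-1,40],"roll":0,"hand":87},
  {"offset":[3,-1,80],"roll":0,"hand":87},
  {"offset":[3,-1,120],"roll":0,"hand":87},
  {"offset":[3,-1,160],"roll":0,"hand":87},
  {"offset":[3,-1,200],"roll":0,"hand":87},
  {"offset":[3,-1,240],"roll":0,"hand":87},
  {"offset":[3,-1,280],"roll":0,"hand":87},
  {"offset":[3,-1,315],"roll":0,"hand":87},
  {"offset":[3,-1,345],"roll":0,"hand":87},
  {"offset":[3,-1,370],"roll":0,"hand":87},
  {"offset":[3,-1,382],"roll":0,"hand":87},
  {"offset":[3,-1,382],"roll":0,"hand":87},
  {"offset":[3,-1,382],"roll":0,"hand":87},
])

```text
clock: 17.92
tool_pos: [0.5974, 0.357, -0.009]
orientation: [-180.0, -0.0, -22.9]
force: [0.4, 0.0, 0.7]
opening: 0.0874
```

```bash
python3 -c "
from h import *
mv(.597,.3568,-.010,-22.9)"
```

```text
pose [ 0.5974  0.357  -0.009 ] -22.91 j [ 46.9  32.5  -9.3   0.  -48.1  20.2] F [0.4 0.  0.7] op 0.0874 t 17.92
offset [-0.3  0.4  1. ] roll -0.000229103806018717
```

Emit:
jog_arm([
  {"offset":[0,0,1],"roll":0,"hand":62},
  {"offset":[0,0,1],"roll":0,"hand":62},
  {"offset":[0,0,1],"roll":0,"hand":62},
  {"offset":[0,0,1],"roll":0,"hand":45},
  {"offset":[0,0,1],"roll":0,"hand":45},
  {"offset":[0,0,1],"roll":0,"hand":45},
  {"offset":[0,0,1],"roll":0,"hand":45},
  {"offset":[0,0,1],"roll":0,"hand":45},
  {"offset":[0,0,1],"roll":0,"hand":45},
  {"offset":[0,0,1],"roll":0,"hand":45},
])

```text
clock: 18.75
tool_pos: [0.597, 0.3574, -0.0103]
orientation: [-180.0, -0.0, -22.9]
force: [-1.7, -0.2, 5.2]
opening: 0.0536
```

```bash
python3 -c "
from h import *
mv(.5030,-.1108,.38,-22.9)"
```

```text
pose [ 0.597   0.3574 -0.0103] -22.89 j [ 46.9  32.6  -9.4   0.  -47.9  20.2] F [-1.7 -0.2  5.2] op 0.0536 t 18.75
offset [  95.5  467.9 -390.3] roll 0.000163562170167736
```

Emit:
jog_arm([
  {"offset":[0,0,-15],"roll":0,"hand":45},
  {"offset":[0,0,-50],"roll":0,"hand":45},
  {"offset":[0,0,-90],"roll":0,"hand":45},
  {"offset":[0,0,-130],"roll":0,"hand":45},
  {"offset":[0,0,-170],"roll":0,"hand":45},
  {"offset":[0,0,-210],"roll":0,"hand":45},
  {"offset":[6,30,-235],"roll":0,"hand":45},
  {"offset":[12,60,-260],"roll":0,"hand":45},
  {"offset":[18,90,-285],"roll":0,"hand":45},
  {"offset":[24,120,-310],"roll":0,"hand":45},
  {"offset":[30,150,-335],"roll":0,"hand":45},
  {"offset":[36,180,-360],"roll":0,"hand":45},
  {"offset":[42,210,-385],"roll":0,"hand":45},
  {"offset":[50,245,-390],"roll":0,"hand":45},
  {"offset":[57,283,-390],"roll":0,"hand":45},
  {"offset":[65,321,-390],"roll":0,"hand":45},
  {"offset":[73,359,-390],"roll":0,"hand":45},
  {"offset":[80,397,-390],"roll":0,"hand":45},
  {"offset":[88,435,-390],"roll":0,"hand":45},
  {"offset":[95.3,467.8,-390],"roll":0,"hand":45},
])

```text
clock: 20.42
tool_pos: [0.5014, -0.1128, 0.3792]
orientation: [-180.0, -0.0, -22.9]
force: [0.8, 0.1, -1.0]
opening: 0.054
```

Emit:
jog_arm([
  {"offset":[0,0,0],"roll":0,"hand":45},
  {"offset":[0,0,0],"roll":0,"hand":45},
  {"offset":[0,0,0],"roll":0,"hand":45},
])

```text
clock: 20.67
tool_pos: [0.5024, -0.1108, 0.3788]
orientation: [-180.0, 0.0, -23.0]
force: [-0.5, -0.1, -0.3]
opening: 0.0537
```

```bash
python3 -c "
from h import *
mv(.5028,-.1107,.190,-22.9)"
```

```text
pose [ 0.5024 -0.1108  0.3788] -22.96 j [  9.4   1.4  -0.6  -0.  -88.1  57.6] F [-0.5 -0.1 -0.3] op 0.0537 t 20.67
offset [  0.3  -0.3 188.8] roll -0.0011029524667912384
```

Emit:
jog_arm([
  {"offset":[0,0,30],"roll":0,"hand":45},
  {"offset":[0,0,65],"roll":0,"hand":45},
  {"offset":[0,0,100],"roll":0,"hand":45},
  {"offset":[0,0,135],"roll":0,"hand":45},
  {"offset":[0,0,165],"roll":0,"hand":45},
  {"offset":[0,0,190],"roll":0,"hand":45},
  {"offset":[0,0,206],"roll":0,"hand":45},
  {"offset":[0,0,206],"roll":0,"hand":45},
  {"offset":[0,0,212],"roll":0,"hand":45},
  {"offset":[0,0,218],"roll":0,"hand":45},
  {"offset":[0,0,224],"roll":0,"hand":45},
  {"offset":[0,0,229],"roll":0,"hand":45},
  {"offset":[0,0,229],"roll":0,"hand":45},
])

```text
clock: 21.75
tool_pos: [0.5022, -0.1107, 0.1495]
orientation: [180.0, 0.0, -22.9]
force: [-0.3, -0.2, -0.5]
opening: 0.0533
```

```bash
python3 -c "
from h import *
mv(.5028,-.1107,.144,-22.9);print(ctrl.get_obs()['moment'])"
```

```text
pose [ 0.5022 -0.1107  0.1495] -22.91 j [  9.5   7.7 -23.4  -0.  -58.9  57.6] F [-0.3 -0.2 -0.5] op 0.0533 t 21.75
offset [ 0.6 -0.2  5.5] roll -0.00019185238829382565
[ 0.04831058  0.02276628 -0.01416268]
```

Entered cleanly without force. Continue slowly to the shoulder.

Emit:
jog_arm([
  {"offset":[0,0,2],"roll":0,"hand":45},
  {"offset":[0,0,4],"roll":0,"hand":45},
  {"offset":[0,0,5],"roll":0,"hand":45},
  {"offset":[0,0,6],"roll":0,"hand":45},
  {"offset":[0,0,7],"roll":0,"hand":45},
  {"offset":[0,0,7],"roll":0,"hand":45},
])

```text
clock: 22.25
tool_pos: [0.5036, -0.1109, 0.145]
orientation: [-179.9, -0.2, -22.9]
force: [-3.3, 1.2, 10.4]
opening: 0.0538
```

Emit:
jog_arm([
  {"offset":[0,0,-2],"roll":0,"hand":55},
  {"offset":[0,0,-2],"roll":0,"hand":62},
  {"offset":[0,0,-2],"roll":0,"hand":75},
  {"offset":[0,0,-2],"roll":0,"hand":80},
  {"offset":[0,0,-2],"roll":0,"hand":80},
  {"offset":[0,0,-20],"roll":0,"hand":80},
  {"offset":[0,0,-55],"roll":0,"hand":87},
  {"offset":[0,0,-95],"roll":0,"hand":87},
  {"offset":[0,0,-135],"roll":0,"hand":87},
  {"offset":[0,0,-175],"roll":0,"hand":87},
  {"offset":[0,0,-215],"roll":0,"hand":87},
  {"offset":[0,0,-240],"roll":0,"hand":87},
  {"offset":[0,0,-240],"roll":0,"hand":87},
])

```text
clock: 23.33
tool_pos: [0.5045, -0.1115, 0.3894]
orientation: [-179.8, -0.5, -22.9]
force: [0.5, -0.4, 0.8]
opening: 0.0869
```

```bash
python3 -c "
from h import *
mv(.4494,.19,.30,-22.9)
# re-detect cup B
T=snap('top','t8.png');S=snap('scene','s8.png');
for n in('top','scene'):
    a=cv2.imread('pics/%s0.png'%n).astype(int);b=cv2.imread('pics/%s8.png'%n[0]).astype(int)
    u,v=(246,280) if n=='top' else (426,300)
    d=np.abs(a-b)[v-22:v+22,u-22:u+22].sum(2); print(n,(d>60).sum())
"
```

```text
pose [ 0.5045 -0.1115  0.3894] -22.91 j [  9.4   1.2   0.4   0.1 -88.8  57.7] F [ 0.5 -0.4  0.8] op 0.0869 t 23.33
offset [-168.1 -256.3   89.4] roll -0.00015730835265972585
top 1814
scene 1821
```

```bash
python3 -c "
import cv2,numpy as np
A=[]
for f in('t8','s8'):
    a=cv2.imread('pics/%s.png'%f); x,y=(150,180) if f=='t8' else (230,190)
    A.append(cv2.resize(a[y:y+180,x:x+240] if f=='t8' else a[y:y+210,x:x+280],(400,300)))
cv2.imwrite('pics/v8.png',np.hstack(A))"
```

```text
(no output)
```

View pics/v8.png

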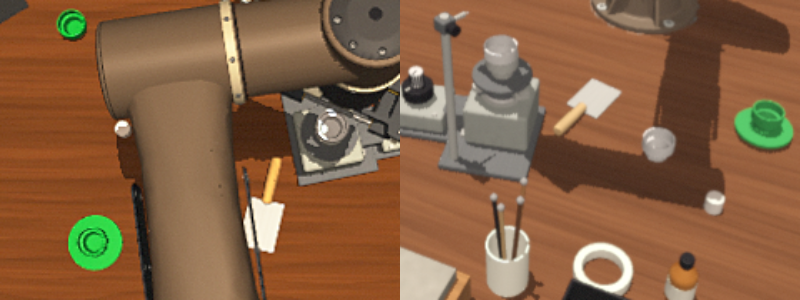

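```bash
python3 -c "
from h import *
a=cv2.imread('pics/s8.png')[265:315,385:440]; 
hsv=cv2.cvtColor(a,cv2.COLOR_BGR2HSV); m=(hsv[...,1]<60).astype(np.uint8)
n,l,st,ce=cv2.connectedComponentsWithStats(m); 
for i in range(1,n):
    if st[i,4]>50: print(st[i],ce[i]+[385,265])
b=cv2.imread('pics/scene0.png')[270:325,400:455];m=(cv2.cvtColor(b,cv2.COLOR_BGR2HSV)[...,1]<60).astype(np.uint8)
n,l,s2,ce2=cv2.connectedComponentsWithStats(m)
for i in range(1,n):
    if s2[i,4]>50: print(s2[i],ce2[i]+[400,270])
S=snap('scene'); print(proj(S,[[.4494,.19,.038],[.4494,.19,.019]]), back(S,[(427,294),(411,287)],.038))
mv(.4494,.19,.3,-22.9)"
```

```text
[ 15  14  23  25 453] [410.52759382 290.26269316]
[ 14  16  25  25 472] [425.52966102 297.3220339 ]
[[426.0294226  292.33197486]
 [424.82028807 297.96140122]] [[0.45389924 0.19345444 0.038     ]
 [0.44671762 0.15267548 0.038     ]]
pose [ 0.5023 -0.1106  0.3826] -22.91 j [  9.4   1.3  -0.2  -0.  -88.5  57.6] F [ 0.2  0.1 -1.2] op 0.0869 t 23.48
offset [-165.8 -256.3   82.6] roll -0.00013664944526947084
```

```bash
python3 -c "
from h import *
S=snap('scene'); q=back(S,[(426.03,292.33),(411.03,285.27)],.038); print(q); p=q[1]
mv(p[0],p[1],.25,-22.9)"
```

```text
[[0.44939295 0.18999963 0.038     ]
 [0.44091225 0.15115748 0.038     ]]
pose [ 0.5021 -0.1107  0.3819] -22.91 j [  9.4   1.4  -0.2  -0.  -88.5  57.6] F [ 0.4  0.1 -0.1] op 0.0871 t 23.53
offset [-158.3 -217.4  131.9] roll -0.00016614897615693192
```

Emit:
jog_arm([
  {"offset":[-24,-33,0],"roll":0,"hand":87},
  {"offset":[-48,-66,0],"roll":0,"hand":87},
  {"offset":[-72,-99,0],"roll":0,"hand":87},
  {"offset":[-96,-132,0],"roll":0,"hand":87},
  {"offset":[-120,-165,20],"roll":0,"hand":87},
  {"offset":[-142,-195,50],"roll":0,"hand":87},
  {"offset":[-158,-217.4,85],"roll":0,"hand":87},
  {"offset":[-158,-217.4,125],"roll":0,"hand":87},
  {"offset":[-158,-217.4,165],"roll":0,"hand":87},
  {"offset":[-158,-217.4,205],"roll":0,"hand":87},
  {"offset":[-158,-217.4,245],"roll":0,"hand":87},
  {"offset":[-158,-217.4,280],"roll":0,"hand":87},
  {"offset":[-158,-217.4,300],"roll":0,"hand":87},
  {"offset":[-158,-217.4,300],"roll":0,"hand":87},
  {"offset":[-158,-217.4,300],"roll":0,"hand":87},
])

```text
clock: 24.78
tool_pos: [0.4407, 0.1499, 0.0821]
orientation: [179.8, 0.1, -22.9]
force: [1.6, -0.5, 1.3]
opening: 0.0868
```

```bash
python3 -c "
from h import *
mv(.4409,.1512,-.010,-22.9)
a=snap('scene','s9.png')['img'][265:315,385:440,::-1]
m=(cv2.cvtColor(np.ascontiguousarray(a),cv2.COLOR_BGR2HSV)[...,1]<60).astype(np.uint8)
n,l,st,ce=cv2.connectedComponentsWithStats(m)
for i in range(1,n):
    if st[i,4]>50: print(st[i],ce[i]+[385,265])"
```

```text
pose [0.4407 0.1499 0.0821] -22.89 j [ 43.1   7.6 -34.    0.  -48.7  24. ] F [ 1.6 -0.5  1.3] op 0.0868 t 24.78
offset [-0.3 -1.3 92.1] roll 9.828407777306847e-05
[44  0 11 12 98] [434.02040816 269.8877551 ]
[ 14  14  23  25 451] [410.16407982 290.3059867 ]
```

Cup B has stayed where it now is; descend and grip.

Emit:
jog_arm([
  {"offset":[0,-1,30],"roll":0,"hand":87},
  {"offset":[0,-1,60],"roll":0,"hand":87},
  {"offset":[0,-1,80],"roll":0,"hand":87},
  {"offset":[0,-1,92],"roll":0,"hand":87},
  {"offset":[0,-1,92],"roll":0,"hand":87},
  {"offset":[0,-1,92],"roll":0,"hand":62},
  {"offset":[0,-1,92],"roll":0,"hand":62},
  {"offset":[0,-1,92],"roll":0,"hand":62},
  {"offset":[0,-1,92],"roll":0,"hand":62},
  {"offset":[0,-1,92],"roll":0,"hand":45},
  {"offset":[0,-1,92],"roll":0,"hand":45},
  {"offset":[0,-1,92],"roll":0,"hand":45},
  {"offset":[0,-1,92],"roll":0,"hand":45},
  {"offset":[0,-1,92],"roll":0,"hand":45},
  {"offset":[0,-1,92],"roll":0,"hand":45},
])

```text
clock: 26.08
tool_pos: [0.4424, 0.1521, -0.0082]
orientation: [-180.0, -0.0, -22.9]
force: [-1.7, 0.7, 7.8]
opening: 0.0543
```

```bash
python3 -c "
from h import *
mv(.5026,-.1107,.38,-22.9)"
```

```text
pose [ 0.4424  0.1521 -0.0082] -22.88 j [ 43.2  15.6 -39.6   0.  -34.7  23.9] F [-1.7  0.7  7.8] op 0.0543 t 26.08
offset [ 157.7  218.7 -388.2] roll 0.0002862057085471193
```

Emit:
jog_arm([
  {"offset":[0,0,-15],"roll":0,"hand":45},
  {"offset":[0,0,-50],"roll":0,"hand":45},
  {"offset":[0,0,-90],"roll":0,"hand":45},
  {"offset":[0,0,-130],"roll":0,"hand":45},
  {"offset":[0,0,-170],"roll":0,"hand":45},
  {"offset":[0,0,-210],"roll":0,"hand":45},
  {"offset":[0,0,-250],"roll":0,"hand":45},
  {"offset":[0,0,-290],"roll":0,"hand":45},
  {"offset":[15,20,-325],"roll":0,"hand":45},
  {"offset":[35,48,-350],"roll":0,"hand":45},
  {"offset":[55,76,-375],"roll":0,"hand":45},
  {"offset":[75,104,-390],"roll":0,"hand":45},
  {"offset":[95,132,-390],"roll":0,"hand":45},
  {"offset":[115,160,-390],"roll":0,"hand":45},
  {"offset":[135,188,-390],"roll":0,"hand":45},
  {"offset":[150,208,-390],"roll":0,"hand":45},
  {"offset":[158.5,218.7,-390],"roll":0,"hand":45},
  {"offset":[158.5,218.7,-390],"roll":0,"hand":45},
  {"offset":[158.5,218.7,-390],"roll":0,"hand":45},
  {"offset":[158.5,218.7,-390],"roll":0,"hand":45},
])

```text
clock: 27.75
tool_pos: [0.5026, -0.1109, 0.381]
orientation: [-180.0, 0.0, -22.9]
force: [0.2, -0.3, -1.2]
opening: 0.0545
```

```bash
python3 -c "
from h import *
mv(.5024,-.1107,.19,-22.9)
T=snap('top','t10.png'); S=snap('scene','s10.png')"
```

```text
pose [ 0.5026 -0.1109  0.381 ] -22.92 j [  9.4   1.4  -0.3  -0.  -88.3  57.7] F [ 0.2 -0.3 -1.2] op 0.0545 t 27.75
offset [-3.00e-01 -1.00e-01  1.91e+02] roll -0.0002827129665492348
```

Emit:
jog_arm([
  {"offset":[0,0,30],"roll":0,"hand":45},
  {"offset":[0,0,65],"roll":0,"hand":45},
  {"offset":[0,0,100],"roll":0,"hand":45},
  {"offset":[0,0,135],"roll":0,"hand":45},
  {"offset":[0,0,165],"roll":0,"hand":45},
  {"offset":[0,0,185],"roll":0,"hand":45},
  {"offset":[0,0,193],"roll":0,"hand":45},
  {"offset":[0,0,193],"roll":0,"hand":45},
  {"offset":[0,0,199],"roll":0,"hand":45},
  {"offset":[0,0,205],"roll":0,"hand":45},
  {"offset":[0,0,210],"roll":0,"hand":45},
  {"offset":[0,0,210],"roll":0,"hand":45},
])

```text
clock: 28.85
tool_pos: [0.5027, -0.1112, 0.1708]
orientation: [-180.0, 0.0, -22.9]
force: [0.3, -0.2, -1.1]
opening: 0.0547
```

Emit:
jog_arm([
  {"offset":[0,0,2],"roll":0,"hand":45},
  {"offset":[0,0,4],"roll":0,"hand":45},
  {"offset":[0,0,6],"roll":0,"hand":45},
  {"offset":[0,0,7],"roll":0,"hand":45},
  {"offset":[0,0,7],"roll":0,"hand":45},
])

```text
clock: 29.27
tool_pos: [0.5041, -0.1115, 0.1659]
orientation: [-180.0, -0.2, -22.9]
force: [-2.5, 1.3, 9.8]
opening: 0.0547
```

Emit:
jog_arm([
  {"offset":[0,0,-2],"roll":0,"hand":55},
  {"offset":[0,0,-2],"roll":0,"hand":62},
  {"offset":[0,0,-2],"roll":0,"hand":75},
  {"offset":[0,0,-2],"roll":0,"hand":80},
  {"offset":[0,0,-2],"roll":0,"hand":80},
  {"offset":[0,0,-20],"roll":0,"hand":80},
  {"offset":[0,0,-55],"roll":0,"hand":87},
  {"offset":[0,0,-95],"roll":0,"hand":87},
  {"offset":[0,0,-135],"roll":0,"hand":87},
  {"offset":[0,0,-175],"roll":0,"hand":87},
  {"offset":[0,0,-215],"roll":0,"hand":87},
  {"offset":[0,0,-225],"roll":0,"hand":87},
  {"offset":[0,0,-225],"roll":0,"hand":87},
])

```text
clock: 30.35
tool_pos: [0.5043, -0.1116, 0.3932]
orientation: [-179.9, -0.4, -22.9]
force: [0.7, 0.1, -0.2]
opening: 0.0867
```

```bash
python3 -c "
from h import *
T=snap('top')
p=np.array([.50252,-.10992,.17041]); c=proj(T,p)[0].astype(int)-50
for h in (.2,.25,.3,.35,.4,.45): print(h,np.round(back(T,[(c[0]+257/4,c[1]+52/4)],p[2]+h)[0][:2]-p[:2],3), 'tube edges', np.round([back(T,[(c[0]+20/4,c[1]+v/4)],p[2]+h)[0][:2]-p[:2] for v in (50,195)],3).tolist())
mv(.5333,-.2575,.2,-27)"
```

```text
0.2 [ 0.063 -0.022] tube edges [[0.062, 0.122], [-0.027, 0.121]]
0.25 [ 0.051 -0.018] tube edges [[0.05, 0.121], [-0.035, 0.119]]
0.3 [ 0.039 -0.014] tube edges [[0.039, 0.119], [-0.043, 0.118]]
0.35 [ 0.028 -0.009] tube edges [[0.027, 0.118], [-0.052, 0.117]]
0.4 [ 0.016 -0.005] tube edges [[0.016, 0.116], [-0.06, 0.115]]
0.45 [ 0.004 -0.001] tube edges [[0.004, 0.115], [-0.068, 0.114]]
pose [ 0.5035 -0.1112  0.3906] -22.91 j [  9.4   1.3   0.8   0.  -89.3  57.7] F [ 0.5  0.6 -1. ] op 0.0869 t 30.4
offset [ 84.4 123.1 190.6] roll 0.0713965224648879
```

Emit:
jog_arm([
  {"offset":[20,30,0],"roll":0.02,"hand":87},
  {"offset":[45,65,0],"roll":0.05,"hand":87},
  {"offset":[65,95,0],"roll":0.071,"hand":87},
  {"offset":[84.4,123.1,0],"roll":0.071,"hand":87},
  {"offset":[84.4,123.1,0],"roll":0.071,"hand":87},
  {"offset":[84.4,123.1,40],"roll":0.071,"hand":87},
  {"offset":[84.4,123.1,80],"roll":0.071,"hand":87},
  {"offset":[84.4,123.1,120],"roll":0.071,"hand":87},
  {"offset":[84.4,123.1,160],"roll":0.071,"hand":87},
  {"offset":[84.4,123.1,200],"roll":0.071,"hand":87},
  {"offset":[84.4,123.1,235],"roll":0.071,"hand":87},
  {"offset":[84.4,123.1,260],"roll":0.071,"hand":87},
  {"offset":[84.4,123.1,260],"roll":0.071,"hand":87},
  {"offset":[84.4,123.1,260],"roll":0.071,"hand":87},
])

```text
clock: 31.57
tool_pos: [0.5313, -0.2574, 0.1275]
orientation: [179.9, 0.2, -27.0]
force: [-0.2, -0.2, 1.6]
opening: 0.0872
```

```bash
python3 -c "
from h import *
mv(.5338,-.2575,.033,-27)
S=snap('scene','s11.png');T=snap('top','t11.png')"
```

```text
pose [ 0.5313 -0.2574  0.1275] -26.97 j [ -6.9  16.  -15.8   0.  -58.5  69.9] F [-0.2 -0.2  1.6] op 0.0872 t 31.57
offset [ 2.3 -1.1 94.5] roll 0.000538969665703819
```

Emit:
jog_arm([
  {"offset":[1.5,-0.5,30],"roll":0,"hand":87},
  {"offset":[1.5,-0.5,60],"roll":0,"hand":87},
  {"offset":[1.5,-0.5,80],"roll":0,"hand":87},
  {"offset":[1.5,-0.5,90],"roll":0,"hand":87},
  {"offset":[1.5,-0.5,94],"roll":0,"hand":87},
  {"offset":[1.5,-0.5,94],"roll":0,"hand":87},
  {"offset":[1.5,-0.5,94],"roll":0,"hand":62},
  {"offset":[1.5,-0.5,94],"roll":0,"hand":62},
  {"offset":[1.5,-0.5,94],"roll":0,"hand":62},
  {"offset":[1.5,-0.5,94],"roll":0,"hand":62},
  {"offset":[1.5,-0.5,94],"roll":0,"hand":45},
  {"offset":[1.5,-0.5,94],"roll":0,"hand":45},
  {"offset":[1.5,-0.5,94],"roll":0,"hand":45},
  {"offset":[1.5,-0.5,94],"roll":0,"hand":45},
  {"offset":[1.5,-0.5,94],"roll":0,"hand":45},
  {"offset":[1.5,-0.5,94],"roll":0,"hand":45},
])

```text
clock: 33.0
tool_pos: [0.5341, -0.2585, 0.0356]
orientation: [180.0, -0.0, -27.0]
force: [-1.5, -4.6, 2.5]
opening: 0.0534
```

```bash
python3 -c "
from h import *
mv(.5338,-.2575,.033,-27); print(ctrl.get_obs()['moment'])"
```

```text
pose [ 0.5341 -0.2585  0.0356] -26.97 j [ -6.9  21.7 -21.4   0.1 -46.9  69.9] F [-1.5 -4.6  2.5] op 0.0534 t 33.0
offset [-0.7 -0.7  2.6] roll 0.0005449901905083887
[-1.78329543  0.82377236  0.10495894]
```

Emit:
jog_arm([
  {"offset":[0,0,0],"roll":0.05,"hand":45},
  {"offset":[0,0,0],"roll":0.15,"hand":45},
  {"offset":[0,0,0],"roll":0.25,"hand":45},
  {"offset":[0,0,0],"roll":0.35,"hand":45},
  {"offset":[0,0,0],"roll":0.45,"hand":45},
  {"offset":[0,0,0],"roll":0.55,"hand":45},
  {"offset":[0,0,0],"roll":0.65,"hand":45},
  {"offset":[0,0,0],"roll":0.75,"hand":45},
  {"offset":[0,0,0],"roll":0.85,"hand":45},
  {"offset":[0,0,0],"roll":0.95,"hand":45},
  {"offset":[0,0,0],"roll":1.05,"hand":45},
  {"offset":[0,0,0],"roll":1.15,"hand":45},
  {"offset":[0,0,0],"roll":1.25,"hand":45},
  {"offset":[0,0,0],"roll":1.35,"hand":45},
  {"offset":[0,0,0],"roll":1.45,"hand":45},
  {"offset":[0,0,0],"roll":1.55,"hand":45},
  {"offset":[0,0,0],"roll":1.65,"hand":45},
  {"offset":[0,0,0],"roll":1.75,"hand":45},
  {"offset":[0,0,0],"roll":1.75,"hand":45},
  {"offset":[0,0,0],"roll":1.75,"hand":45},
])

```text
clock: 34.67
tool_pos: [0.5331, -0.2586, 0.0355]
orientation: [179.9, -0.1, -127.3]
force: [-4.7, -5.8, 5.6]
opening: 0.0534
```

```bash
python3 -c "
from h import *
mv(.5338,-.2575,.033,-27); print(ctrl.get_obs()['moment'])
S=snap('scene','s12.png')
a=cv2.imread('pics/s11.png')[120:320,200:360];b=cv2.imread('pics/s12.png')[120:320,200:360]
cv2.imwrite('pics/v12.png',cv2.resize(np.hstack([a,b]),None,fx=2.5,fy=2.5,interpolation=cv2.INTER_CUBIC))"
```

```text
pose [ 0.5331 -0.2586  0.0355] -127.3 j [ -7.   21.7 -21.4   0.1 -47.  -30.4] F [-4.7 -5.8  5.6] op 0.0534 t 34.67
offset [-1.4  0.1  2.5] roll 1.3910068388754655
[-2.17206118  1.58363003 -0.18562955]
```

View pics/v12.png

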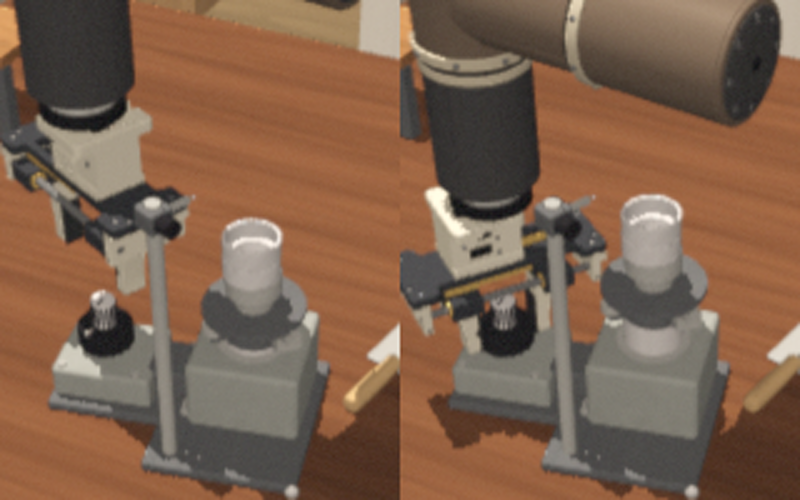

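```bash
cat > rise.py <<'E'
from h import *
import json
st=json.load(open('m.json'))['stand']
from scipy.optimize import brentq
def rise(S,f0='pics/s11.png',z0=.2124):
    "rise of stack since f0 by ECC-refined template of the stack's rim (known column)"
    a=cv2.imread(f0,0).astype(np.float32); b=cv2.cvtColor(S['img'],cv2.COLOR_RGB2GRAY).astype(np.float32)
    c=proj(S,[st[0],st[1],z0])[0]; u,v=c.astype(int)
    t=a[v-9:v+16,u-15:u+16]; k=4
    t=cv2.resize(t,None,fx=k,fy=k,interpolation=cv2.INTER_CUBIC)
    y0=v-65; w=cv2.resize(b[y0:v+25,u-20:u+21],None,fx=k,fy=k,interpolation=cv2.INTER_CUBIC)
    r=cv2.matchTemplate(w,t,cv2.TM_CCOEFF_NORMED); _,m,_,l=cv2.minMaxLoc(r)
    dv=(y0+l[1]/k)-(v-9); du=(u-20+l[0]/k)-(u-15)
    g=lambda dz:proj(S,[st[0],st[1],z0+dz])[0][1]-c[1]-dv
    dz=brentq(g,-.02,.12); print('match',round(m,3),'du,dv',du,dv,'pred du',round(proj(S,[st[0],st[1],z0+dz])[0][0]-c[0],2),'rise mm',round(dz*1000,2))
    return dz
if __name__=='__main__': rise(snap('scene')); mv(yaw=-27)
E
python3 rise.py
```

```text
match 0.971 du,dv 0.0 -9.5 pred du -0.07 rise mm 26.04
pose [ 0.5331 -0.2587  0.0355] -127.27 j [ -7.   21.7 -21.4   0.1 -47.  -30.4] F [-5.3 -6.1  5. ] op 0.0532 t 34.77
offset [-0.  0. -0.] roll 1.3915911946976012
```

Emit:
jog_arm([
  {"offset":[0,0,0],"roll":0,"hand":80},
  {"offset":[0,0,0],"roll":0,"hand":80},
  {"offset":[0,0,0],"roll":0,"hand":80},
  {"offset":[0,0,0],"roll":0,"hand":80},
  {"offset":[0,0,0],"roll":-0.12,"hand":80},
  {"offset":[0,0,0],"roll":-0.24,"hand":80},
  {"offset":[0,0,0],"roll":-0.36,"hand":80},
  {"offset":[0,0,0],"roll":-0.48,"hand":80},
  {"offset":[0,0,0],"roll":-0.6,"hand":80},
  {"offset":[0,0,0],"roll":-0.72,"hand":80},
  {"offset":[0,0,0],"roll":-0.84,"hand":80},
  {"offset":[0,0,0],"roll":-0.96,"hand":80},
  {"offset":[0,0,0],"roll":-1.08,"hand":80},
  {"offset":[0,0,0],"roll":-1.2,"hand":80},
  {"offset":[0,0,0],"roll":-1.32,"hand":80},
  {"offset":[0,0,0],"roll":-1.44,"hand":80},
  {"offset":[0,0,0],"roll":-1.56,"hand":80},
  {"offset":[0,0,0],"roll":-1.68,"hand":80},
  {"offset":[0,0,0],"roll":-1.75,"hand":80},
  {"offset":[0,0,0],"roll":-1.75,"hand":80},
])

```text
clock: 36.43
tool_pos: [0.5344, -0.2575, 0.0351]
orientation: [-180.0, 0.0, -26.8]
force: [0.6, 0.5, 0.3]
opening: 0.0799
```

Emit:
jog_arm([
  {"offset":[0,0,0],"roll":0,"hand":60},
  {"offset":[0,0,0],"roll":0,"hand":60},
  {"offset":[0,0,0],"roll":0,"hand":60},
  {"offset":[0,0,0],"roll":0,"hand":45},
  {"offset":[0,0,0],"roll":0,"hand":45},
  {"offset":[0,0,0],"roll":0,"hand":45},
  {"offset":[0,0,0],"roll":0,"hand":45},
  {"offset":[0,0,0],"roll":0,"hand":45},
])

```text
clock: 37.1
tool_pos: [0.5339, -0.2584, 0.0352]
orientation: [180.0, 0.0, -27.0]
force: [-2.5, -4.7, 0.2]
opening: 0.0534
```

```bash
python3 rise.py
```

```text
match 0.972 du,dv 0.0 -9.5 pred du -0.07 rise mm 26.04
pose [ 0.5339 -0.2584  0.0352] -27.0 j [ -6.9  21.8 -21.4   0.  -46.9  69.9] F [-1.6 -5.1 -0.3] op 0.053 t 37.15
offset [ 0. -0. -0.] roll -1.930424090467464e-07
```

Emit:
jog_arm([
  {"offset":[0,0,0],"roll":0.05,"hand":45},
  {"offset":[0,0,0],"roll":0.15,"hand":45},
  {"offset":[0,0,0],"roll":0.25,"hand":45},
  {"offset":[0,0,0],"roll":0.35,"hand":45},
  {"offset":[0,0,0],"roll":0.45,"hand":45},
  {"offset":[0,0,0],"roll":0.55,"hand":45},
  {"offset":[0,0,0],"roll":0.65,"hand":45},
  {"offset":[0,0,0],"roll":0.75,"hand":45},
  {"offset":[0,0,0],"roll":0.85,"hand":45},
  {"offset":[0,0,0],"roll":0.95,"hand":45},
  {"offset":[0,0,0],"roll":1.05,"hand":45},
  {"offset":[0,0,0],"roll":1.15,"hand":45},
  {"offset":[0,0,0],"roll":1.25,"hand":45},
  {"offset":[0,0,0],"roll":1.35,"hand":45},
  {"offset":[0,0,0],"roll":1.45,"hand":45},
  {"offset":[0,0,0],"roll":1.55,"hand":45},
  {"offset":[0,0,0],"roll":1.65,"hand":45},
  {"offset":[0,0,0],"roll":1.75,"hand":45},
  {"offset":[0,0,0],"roll":1.75,"hand":45},
  {"offset":[0,0,0],"roll":1.75,"hand":45},
])

```text
clock: 38.82
tool_pos: [0.5332, -0.2585, 0.0351]
orientation: [179.9, -0.1, -127.3]
force: [-4.3, -6.0, 0.8]
opening: 0.0533
```

Emit:
jog_arm([
  {"offset":[0,0,0],"roll":0,"hand":80},
  {"offset":[0,0,0],"roll":0,"hand":80},
  {"offset":[0,0,0],"roll":0,"hand":80},
  {"offset":[0,0,0],"roll":0,"hand":80},
  {"offset":[0,0,0],"roll":-0.12,"hand":80},
  {"offset":[0,0,0],"roll":-0.24,"hand":80},
  {"offset":[0,0,0],"roll":-0.36,"hand":80},
  {"offset":[0,0,0],"roll":-0.48,"hand":80},
  {"offset":[0,0,0],"roll":-0.6,"hand":80},
  {"offset":[0,0,0],"roll":-0.72,"hand":80},
  {"offset":[0,0,0],"roll":-0.84,"hand":80},
  {"offset":[0,0,0],"roll":-0.96,"hand":80},
  {"offset":[0,0,0],"roll":-1.08,"hand":80},
  {"offset":[0,0,0],"roll":-1.2,"hand":80},
  {"offset":[0,0,0],"roll":-1.32,"hand":80},
  {"offset":[0,0,0],"roll":-1.44,"hand":80},
  {"offset":[0,0,0],"roll":-1.56,"hand":80},
  {"offset":[0,0,0],"roll":-1.68,"hand":80},
  {"offset":[0,0,0],"roll":-1.75,"hand":80},
  {"offset":[0,0,0],"roll":-1.75,"hand":80},
])

```text
clock: 40.48
tool_pos: [0.5345, -0.2575, 0.0352]
orientation: [-180.0, -0.0, -26.8]
force: [-0.7, -0.3, -0.2]
opening: 0.0797
```

```bash
python3 rise.py; python3 - <<'E'
# absolute rim height: edge of rim / pointer tip in the scene picture
from h import *
import json
st=json.load(open('m.json'))['stand']
S=snap('scene','s13.png'); g=cv2.cvtColor(S['img'],cv2.COLOR_RGB2GRAY)
t=np.deg2rad(-35)+st[2]; tip=[st[0]+.064*np.cos(t),st[1]+.064*np.sin(t),.284]
print('tip pred',proj(S,tip),proj(S,[st[0]+.096*np.cos(t),st[1]+.096*np.sin(t),.284]))
u,v=proj(S,tip)[0].round().astype(int)
print(g[v-6:v+7,u-10:u+7])
zz=.2124+.052
print('rim back/front pred',proj(S,[[st[0],st[1],zz],[st[0]-.027*.943,st[1]-.027*.333,zz],[st[0]+.027*.943,st[1]+.027*.333,zz]]))
c=proj(S,[st[0],st[1],zz])[0].round().astype(int); print(c); print(g[c[1]-18:c[1]+22,c[0]-3:c[0]+4])
E
```

```text
match 0.965 du,dv 0.0 -19.25 pred du -0.15 rise mm 51.96
pose [ 0.5345 -0.2576  0.0352] -27.05 j [ -6.9  21.8 -21.4  -0.  -46.9  69.8] F [ 0.4 -0.7 -0.3] op 0.0802 t 40.53
offset [ 0. -0. -0.] roll -0.0008200927797135899
tip pred [[278.26852303 197.56878438]] [[266.3104454  203.46791356]]
[[116 114 113 115 114 112 116 116 115 115 114 114 112 113 112 112 114]
 [119 119 117 118 117 118 115 116 113 115 114 113 115 114 114 116 115]
 [115 117 117 118 116 117 118 116 117 116 115 114 114 117 113 116 114]
 [115 116 118 116 118 118 116 115 117 116 118 118 118 118 116 117 115]
 [116 113 115 116 113 116 117 116 116 118 117 116 117 117 118 118 118]
 [114 115 114 115 114 114 117 115 117 123 116 117 119 118 118 116 117]
 [116 116 114 115 114 120 125 119 126 152 125 113 113 113 116 116 116]
 [120 120 119 122 125 129 129 124 124 141 121 115 112 112 111 116 114]
 [117 124 127 131 129 129 128 126 119 120 114 114 111 111 113 112 112]
 [124 128 131 131 126 128 126 122 119 113 114 115 113 111 112 111 108]
 [120 128 128 126 123 122 121 119 118 116 117 114 115 114 111 112 111]
 [103 123 122 122 114 116 112
[... 772 characters left out ...]
 167 166 168 167]
 [167 169 176 168 168 169 165]
 [181 187 220 191 182 179 180]
 [227 226 242 230 228 227 230]
 [216 217 220 219 219 226 232]
 [186 188 187 190 191 201 205]
 [179 181 179 185 187 191 189]
 [178 182 177 184 184 187 179]
 [181 182 176 175 177 179 172]
 [174 173 169 168 170 168 167]
 [166 167 166 167 167 166 163]
 [166 167 169 167 166 164 162]
 [167 167 166 168 163 162 160]
 [167 168 168 165 163 159 159]
 [167 166 166 163 162 160 160]
 [167 166 165 161 162 163 162]
 [163 163 166 162 162 166 165]
 [165 165 165 164 166 167 166]
 [165 166 167 167 167 166 165]
 [166 165 166 168 168 165 165]
 [167 168 168 167 169 165 163]
 [165 167 167 168 168 165 163]
 [166 169 168 168 167 164 160]]
```

Emit:
jog_arm([
  {"offset":[0,0,0],"roll":0,"hand":60},
  {"offset":[0,0,0],"roll":0,"hand":60},
  {"offset":[0,0,0],"roll":0,"hand":60},
  {"offset":[0,0,0],"roll":0,"hand":45},
  {"offset":[0,0,0],"roll":0,"hand":45},
  {"offset":[0,0,0],"roll":0,"hand":45},
  {"offset":[0,0,0],"roll":0,"hand":45},
  {"offset":[0,0,0],"roll":0.05,"hand":45},
  {"offset":[0,0,0],"roll":0.15,"hand":45},
  {"offset":[0,0,0],"roll":0.25,"hand":45},
  {"offset":[0,0,0],"roll":0.35,"hand":45},
  {"offset":[0,0,0],"roll":0.45,"hand":45},
  {"offset":[0,0,0],"roll":0.55,"hand":45},
  {"offset":[0,0,0],"roll":0.65,"hand":45},
  {"offset":[0,0,0],"roll":0.75,"hand":45},
  {"offset":[0,0,0],"roll":0.83,"hand":45},
  {"offset":[0,0,0],"roll":0.87,"hand":45},
  {"offset":[0,0,0],"roll":0.87,"hand":45},
  {"offset":[0,0,0],"roll":0.87,"hand":45},
])

```text
clock: 42.17
tool_pos: [0.5336, -0.2586, 0.0352]
orientation: [179.9, -0.0, -76.9]
force: [-2.5, -6.2, 0.5]
opening: 0.0533
```

```bash
cat > rim.py <<'E'
from h import *
import json
from scipy.optimize import brentq
st=json.load(open('m.json'))['stand']
def edge(S,guess):
    g=cv2.cvtColor(S['img'],cv2.COLOR_RGB2GRAY).astype(float); back_=lambda z:proj(S,[st[0]-.027*.943,st[1]-.027*.333,z])[0]
    u,v=back_(guess); c=int(round(u-.6)); col=g[:,c-1:c+2].mean(1)
    r0=int(round(v))-6; w=col[r0:r0+12]; i=np.argmax(np.diff(w)); i=i if True else 0
    k=next(j for j in range(12) if w[j]>165); bg=w[k-3]; 
    pk=w[k:k+2].max(); e=r0+k-.5-max(0,(w[k-1]-bg)/(pk-bg))+ (0 if w[k]>=pk-12 else (pk-w[k])/(pk-bg))
    z=brentq(lambda z:back_(z)[1]-e,guess-.03,guess+.03); print('edge row',round(e,2),'rim z',round(z*1000,2),np.round(w)); return z
if __name__=='__main__':
    import sys
    S=snap('scene',sys.argv[2]); edge(S,float(sys.argv[1]))
E
python3 rise.py; python3 rim.py .2775 s14.png; python3 -c "
from rim import *
S=snap('scene');S['img']=cv2.imread('pics/s13.png')[:,:,::-1].copy();edge(S,.2644)
S['img']=cv2.imread('pics/s11.png')[:,:,::-1].copy();edge(S,.2124)
S['img']=cv2.imread('pics/s12.png')[:,:,::-1].copy();edge(S,.2386)"
```

```text
match 0.959 du,dv -0.25 -24.5 pred du -0.19 rise mm 65.6
pose [ 0.5336 -0.2586  0.0352] -76.87 j [ -7.   21.8 -21.4   0.1 -46.9  20. ] F [-2.6 -6.2  0. ] op 0.0535 t 42.22
offset [ 0. -0. -0.] roll -0.87038986250082
edge row 182.26 rim z 277.23 [114. 117. 119. 118. 118. 117. 141. 215. 206. 173. 167. 166.]
edge row 187.25 rim z 264.17 [118. 114. 110. 109. 108. 107. 135. 212. 205. 174. 166. 167.]
edge row 206.82 rim z 210.86 [117. 117. 116. 114. 112. 109. 114. 160. 184. 178. 167. 167.]
edge row 197.23 rim z 237.37 [113. 113. 112. 112. 114. 115. 140. 213. 206. 173. 167. 167.]
```

Emit:
jog_arm([
  {"offset":[0,0,0],"roll":0,"hand":80},
  {"offset":[0,0,0],"roll":0,"hand":80},
  {"offset":[0,0,0],"roll":0,"hand":80},
  {"offset":[0,0,0],"roll":0,"hand":80},
  {"offset":[0,0,-8],"roll":-0.12,"hand":80},
  {"offset":[0,0,-16],"roll":-0.24,"hand":80},
  {"offset":[0,0,-25],"roll":-0.36,"hand":80},
  {"offset":[0,0,-25],"roll":-0.48,"hand":80},
  {"offset":[0,0,-25],"roll":-0.6,"hand":80},
  {"offset":[0,0,-25],"roll":-0.72,"hand":80},
  {"offset":[0,0,-25],"roll":-0.84,"hand":80},
  {"offset":[0,0,-25],"roll":-0.87,"hand":80},
  {"offset":[0,0,-25],"roll":-0.87,"hand":80},
  {"offset":[0,0,-25],"roll":-0.87,"hand":80},
])

```text
clock: 43.48
tool_pos: [0.5344, -0.2576, 0.0602]
orientation: [-180.0, -0.0, -27.1]
force: [0.3, 1.1, -0.8]
opening: 0.08
```

```bash
python3 rim.py .2775 s15.png; python3 -c "
from h import *
mv(.5342,-.2582,.060,-27)"
```

```text
edge row 182.28 rim z 277.2 [114. 116. 118. 118. 119. 117. 140. 214. 204. 173. 166. 167.]
pose [ 0.5344 -0.2576  0.0602] -27.06 j [ -6.9  20.1 -20.   -0.  -50.   69.8] F [-0.2  0.6 -0.8] op 0.0801 t 43.53
offset [0.1 0.6 0.2] roll -0.0011125770640591781
```

Emit:
jog_arm([
  {"offset":[0,0.6,0],"roll":0,"hand":40},
  {"offset":[0,0.6,0],"roll":0,"hand":40},
  {"offset":[0,0.6,0],"roll":0,"hand":40},
  {"offset":[0,0.6,0],"roll":0,"hand":40},
  {"offset":[0,0.6,0],"roll":0,"hand":32},
  {"offset":[0,0.6,0],"roll":0,"hand":32},
  {"offset":[0,0.6,0],"roll":0,"hand":15},
  {"offset":[0,0.6,0],"roll":0,"hand":15},
  {"offset":[0,0.6,0],"roll":0,"hand":15},
  {"offset":[0,0.6,0],"roll":0,"hand":15},
  {"offset":[0,0.6,0],"roll":0,"hand":15},
  {"offset":[0,0.6,0],"roll":0,"hand":15},
])

```text
clock: 44.53
tool_pos: [0.5339, -0.2585, 0.0602]
orientation: [180.0, 0.0, -27.0]
force: [-0.7, -1.7, 0.4]
opening: 0.0233
```

Emit:
jog_arm([
  {"offset":[0,0,0],"roll":0.05,"hand":15},
  {"offset":[0,0,0],"roll":0.15,"hand":15},
  {"offset":[0,0,0],"roll":0.25,"hand":15},
  {"offset":[0,0,0],"roll":0.35,"hand":15},
  {"offset":[0,0,0],"roll":0.45,"hand":15},
  {"offset":[0,0,0],"roll":0.55,"hand":15},
  {"offset":[0,0,0],"roll":0.65,"hand":15},
  {"offset":[0,0,0],"roll":0.75,"hand":15},
  {"offset":[0,0,0],"roll":0.85,"hand":15},
  {"offset":[0,0,0],"roll":0.95,"hand":15},
  {"offset":[0,0,0],"roll":1.05,"hand":15},
  {"offset":[0,0,0],"roll":1.15,"hand":15},
  {"offset":[0,0,0],"roll":1.25,"hand":15},
  {"offset":[0,0,0],"roll":1.35,"hand":15},
  {"offset":[0,0,0],"roll":1.45,"hand":15},
  {"offset":[0,0,0],"roll":1.55,"hand":15},
  {"offset":[0,0,0],"roll":1.65,"hand":15},
  {"offset":[0,0,0],"roll":1.7,"hand":15},
  {"offset":[0,0,0],"roll":1.7,"hand":15},
  {"offset":[0,0,0],"roll":1.7,"hand":15},
])

```text
clock: 46.2
tool_pos: [0.5336, -0.2589, 0.0647]
orientation: [-179.9, -0.1, -124.3]
force: [-13.7, 6.0, 35.8]
opening: 0.0233
```

```bash
python3 rim.py .2825 s16.png; python3 rise.py; python3 -c "
from h import *
o=ctrl.get_obs();print(o['moment'])"
```

```text
edge row 180.27 rim z 282.4 [111. 113. 113. 117. 119. 119. 137. 199. 193. 170. 166. 166.]
match 0.957 du,dv -0.25 -26.25 pred du -0.2 rise mm 70.1
pose [ 0.5336 -0.2589  0.0647] -124.29 j [ -6.9  19.7 -19.9   0.1 -50.4 -27.4] F [-13.7   6.2  35.9] op 0.0233 t 46.3
offset [-0.  0. -0.] roll 1.4435103460761705
[2.41350275 5.06921167 0.02986928]
```

Emit:
jog_arm([
  {"offset":[0,0,-3],"roll":0,"hand":15},
  {"offset":[0,0,-5],"roll":0,"hand":15},
  {"offset":[0,0,-5],"roll":0,"hand":15},
  {"offset":[0,0,-5],"roll":0,"hand":30},
  {"offset":[0,0,-5],"roll":0,"hand":40},
  {"offset":[0,0,-5],"roll":0,"hand":60},
  {"offset":[0,0,-5],"roll":0,"hand":60},
  {"offset":[0,0,-5],"roll":-0.12,"hand":60},
  {"offset":[0,0,-5],"roll":-0.24,"hand":60},
  {"offset":[0,0,-5],"roll":-0.36,"hand":60},
  {"offset":[0,0,-5],"roll":-0.48,"hand":60},
  {"offset":[0,0,-5],"roll":-0.6,"hand":60},
  {"offset":[0,0,-5],"roll":-0.7,"hand":60},
  {"offset":[0,0,-5],"roll":-0.7,"hand":60},
])

```text
clock: 47.47
tool_pos: [0.5343, -0.2582, 0.065]
orientation: [-180.0, 0.0, -84.0]
force: [-0.1, 0.1, -0.2]
opening: 0.06
```

```bash
python3 rim.py .2825 s17.png; python3 rise.py; python3 - <<'E'
from h import *
from rim import *
S=snap('scene'); g=cv2.imread('pics/s17.png',0).astype(float)
# pointer axis: model vs picture, per column, at height .284
t=np.deg2rad(-35)+st[2]; d=np.array([np.cos(t),np.sin(t)])
L=np.array([[*(np.array(st[:2])+r*d),.284] for r in np.linspace(.06,.094,200)]); q=proj(S,L)
for c in range(267,279):
    v=np.interp(c,q[::-1,0][np.argsort(q[::-1,0])],q[::-1,1][np.argsort(q[::-1,0])]); r=int(round(v)); w=g[r-6:r+7,c]; bg=np.median(np.r_[w[:3],w[-2:]]); x=np.clip(w-bg-5,0,None)
    print(c,round(v,2),round((x*np.arange(r-6,r+7)).sum()/max(x.sum(),1),2),np.int32(w))
E
```

```text
edge row 180.25 rim z 282.44 [111. 112. 116. 116. 119. 119. 141. 208. 201. 173. 167. 167.]
match 0.953 du,dv 0.0 -26.5 pred du -0.2 rise mm 70.74
pose [ 0.5342 -0.2582  0.065 ] -84.47 j [ -6.9  19.8 -19.7  -0.  -50.6  12.5] F [-0.7  0.4 -0.2] op 0.0602 t 47.57
offset [ 0. -0. -0.] roll -1.0029639368643266
267 203.09 200.27 [113 125 127 135 133 130 118  89  64  50  50  51  41]
268 202.63 0.0 [126 126 123 125 126 122 103  84  69  57  52  41  36]
269 202.14 201.17 [118 118 119 118 125 129 127 122 117 110  93  65  38]
270 201.65 201.26 [114 115 116 119 127 129 129 122 118 118 112  88  53]
271 201.15 200.84 [116 114 113 115 121 130 128 127 120 117 115 117 107]
272 200.66 200.29 [116 113 117 115 125 130 127 123 115 115 116 118 114]
273 200.17 200.14 [116 116 116 116 118 127 129 128 122 114 111 116 116]
274 199.67 199.57 [115 117 115 115 125 126 126 126 119 111 111 115 116]
275 199.18 199.78 [114 115 115 117 114 121 124 125 124 118 112 111 113]
276 198.69 198.55 [113 116 115 116 115 124 125 119 116 115 112 111 114]
277 198.19 198.28 [113 112 116 117 119 121 150 141 118 116 115 112 112]
278 197.7 198.29 [113 114 116 117 118 115 123 120 115 115 117 113 109]
```

Emit:
jog_arm([
  {"offset":[0,0,0],"roll":0,"hand":32},
  {"offset":[0,0,0],"roll":0,"hand":32},
  {"offset":[0,0,0],"roll":0,"hand":32},
  {"offset":[0,0,0],"roll":0,"hand":15},
  {"offset":[0,0,0],"roll":0,"hand":15},
  {"offset":[0,0,0],"roll":0,"hand":15},
  {"offset":[0,0,0],"roll":0,"hand":15},
  {"offset":[0,0,0],"roll":0,"hand":15},
  {"offset":[0,0,-0.2],"roll":0.08,"hand":15},
  {"offset":[0,0,-0.5],"roll":0.16,"hand":15},
  {"offset":[0,0,-0.7],"roll":0.24,"hand":15},
  {"offset":[0,0,-1],"roll":0.32,"hand":15},
  {"offset":[0,0,-1.2],"roll":0.4,"hand":15},
  {"offset":[0,0,-1.3],"roll":0.43,"hand":15},
  {"offset":[0,0,-1.3],"roll":0.43,"hand":15},
  {"offset":[0,0,-1.3],"roll":0.43,"hand":15},
])

```text
clock: 48.95
tool_pos: [0.5335, -0.2584, 0.0665]
orientation: [180.0, -0.0, -108.8]
force: [-4.0, 0.2, 2.0]
opening: 0.0232
```

```bash
python3 rim.py .2838 s18.png; python3 rise.py
```

```text
edge row 179.97 rim z 283.18 [110. 112. 115. 116. 118. 124. 159. 195. 188. 169. 167. 166.]
match 0.96 du,dv 0.0 -27.0 pred du -0.21 rise mm 72.02
pose [ 0.5334 -0.2583  0.0664] -108.85 j [ -7.   19.6 -19.6   0.  -50.8 -11.9] F [-4.2 -0.   3. ] op 0.0233 t 49.05
offset [-0.  0. -0.] roll -1.42850847929583
```

Emit:
jog_arm([
  {"offset":[0,0,0],"roll":0,"hand":40},
  {"offset":[0,0,0],"roll":0,"hand":60},
  {"offset":[0,0,0],"roll":0,"hand":70},
  {"offset":[0,0,0],"roll":0,"hand":70},
  {"offset":[0,0,-20],"roll":0,"hand":70},
  {"offset":[0,0,-50],"roll":0,"hand":70},
  {"offset":[0,0,-85],"roll":0,"hand":70},
  {"offset":[0,0,-120],"roll":0,"hand":70},
  {"offset":[0,0,-160],"roll":0,"hand":70},
  {"offset":[0,0,-200],"roll":0,"hand":70},
  {"offset":[0,0,-240],"roll":0,"hand":70},
  {"offset":[0,0,-280],"roll":0,"hand":70},
  {"offset":[0,0,-320],"roll":0,"hand":70},
  {"offset":[0,0,-320],"roll":0,"hand":70},
])

```text
clock: 50.22
tool_pos: [0.5361, -0.26, 0.3959]
orientation: [-179.2, -0.0, -108.9]
force: [-0.7, -0.4, 1.1]
opening: 0.07
```

```bash
python3 rim.py .2838 s19.png; python3 rise.py; python3 - <<'E'
from rim import *
t=np.linspace(0,6.283,90); out=[]
for n in('top','scene'):
    S=snap(n); w,k=100,4
    c=proj(S,[st[0],st[1],.24])[0].astype(int); x0,y0=c-w//2
    B=cv2.resize(S['img'][y0:y0+w,x0:x0+w],None,fx=k,fy=k,interpolation=cv2.INTER_CUBIC)
    for R,z,col in((.05,.19+.016,(255,0,0)),(.027,.284,(255,255,0))):
        q=proj(S,np.c_[st[0]+R*np.cos(t),st[1]+R*np.sin(t),0*t+z]); cv2.polylines(B,[np.int32((q-[x0,y0]+.5)*k)],True,col,1)
    out.append(B)
cv2.imwrite('pics/v19.png',np.hstack(out)[:,:,::-1])
E
```

```text
edge row 179.98 rim z 283.14 [111. 111. 114. 117. 119. 123. 159. 196. 187. 170. 166. 165.]
match 0.964 du,dv 0.0 -27.0 pred du -0.21 rise mm 72.02
pose [ 0.5349 -0.2584  0.3887] -108.89 j [ -6.9   9.3   9.4  -0.  -89.9 -11.9] F [-0.4 -0.7 -1.5] op 0.07 t 50.32
offset [-0.  0. -0.] roll -1.4292841779211227
```

View pics/v19.png

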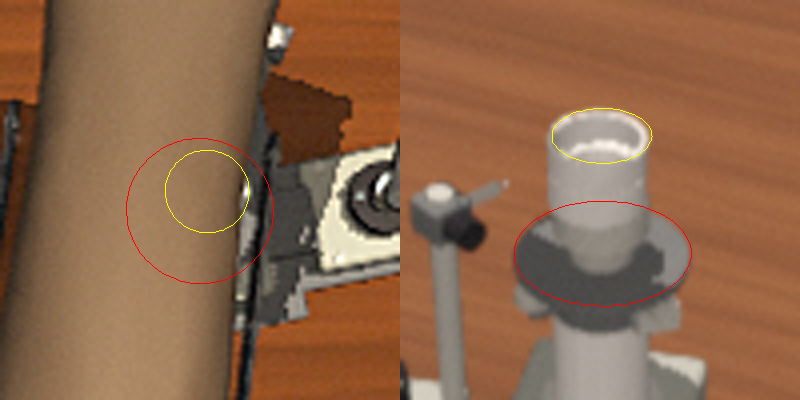

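```bash
python3 -c "
from h import *
o=ctrl.get_obs();print(o['clock'],o['qvel'].round(2),o['force'].round(1)); print(order.close_job())"
```

```text
50.4167 [ 0.06  0.69 -1.07  0.05 -0.08  0.  ] [-0.3  0.  -0.4]
the job is handed in; nothing more can be done
None
```

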